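# Set up a UV curing station with freshly coated circuit boards

### The job

Get the UV curing station ready: swing its folded hanging frame up and over until it leans on its stop and stays open by itself, then take every coated circuit board out of the black holder by its plastic grip only (the coating is wet, so the fingers must not touch the green board) and hang it straight on a pin of its own, the pin slid through the side slot of its steel hanger and seated up in the notch. Also turn the lamp's aim knob until the orange pointer lies over the red line of the dial, and leave everything else on the bench where it is.

Things in the scene. Friction and masses are not known exactly. Their poses are not given: they have to be found in the camera images.
- frame (a joint): Fold-up hanging frame: a 16 mm round steel bar, 324 mm long, on two arms hinged on the station's base plate. 0 = folded flat, bar on the side away from the lamp; 1.57 = arms upright; 2.007 = open, past upright, leaning 25 degrees towards the lamp on its stop, held by its own weight (0.75 kg). Let go before upright it falls back; some 3 N at the bar tips the open frame back.
- sleeve (a point): Centre of the orange sleeve on the frame's bar, the place to take it: round, 20 mm thick, 36 mm long, free to roll on the bar, along the bar (x), 42 mm along the bar from pin4. Moves on a circle of 100 mm about the hinge. Folded it is 48 mm above the bench, 40 mm above the base plate, and the pins stand up from the bar, heads up to 45 mm above the bar's middle.
- hinge (a point): Point of the frame's hinge axis nearest the sleeve, 48 mm above the bench. Axes of the curing station, which is fixed: x along the hinge, the bar and the row of pins, from the sleeve's end to the far end; -y towards the lamp; z up. The frame opens by swinging from +y over the top to -y (positive about x).
- pin1 (a point): Hanging pin 1 of 4 (farthest from the sleeve); pins are 70 mm apart on the bar. 8 mm thick, bare for 20 mm between a 16 mm thick collar on the bar's side and an 18 mm thick, 4 mm long head on the lamp's side. Origin on the pin's axis mid-way along the bare part, 32 mm from the bar's axis. With the frame open: x along the bar as at the hinge, -y out towards the head, rising 4 degrees, z up.
- pin2 (a point): Hanging pin 2 of 4 (second from the far end); pins are 70 mm apart on the bar. 8 mm thick, bare for 20 mm between a 16 mm thick collar on the bar's side and an 18 mm thick, 4 mm long head on the lamp's side. Origin on the pin's axis mid-way along the bare part, 32 mm from the bar's axis. With the frame open: x along the bar as at the hinge, -y out towards the head, rising 4 degrees, z up.
- pin3 (a point): Hanging pin 3 of 4 (second from the sleeve); pins are 70 mm apart on the bar. 8 mm thick, bare for 20 mm between a 16 mm thick collar on the bar's side and an 18 mm thick, 4 mm long head on the lamp's side. Origin on the pin's axis mid-way along the bare part, 32 mm from the bar's axis. With the frame open: x along the bar as at the hinge, -y out towards the head, rising 4 degrees, z up.
- pin4 (a point): Hanging pin 4 of 4 (nearest the sleeve); pins are 70 mm apart on the bar. 8 mm thick, bare for 20 mm between a 16 mm thick collar on the bar's side and an 18 mm thick, 4 mm long head on the lamp's side. Origin on the pin's axis mid-way along the bare part, 32 mm from the bar's axis. With the frame open: x along the bar as at the hinge, -y out towards the head, rising 4 degrees, z up.
- grip1 (a point): Centre of the yellow plastic grip on top of board 1, 28 (x) x 12 (y) x 28 (z) mm; z up, y through the thickness, x along the width. None if absent: 3 or 4 of the 4 boards are there. Whole board 162 mm high (148 below this point), 44 wide, 140 g; stands in one of four grooves (6 mm wide, 36 deep, 48 apart) of a loose black holder, 208 x 64 x 44 mm, 1.3 kg.
- grip2 (a point): Centre of the blue plastic grip on top of board 2, 28 (x) x 12 (y) x 28 (z) mm; z up, y through the thickness, x along the width. None if absent: 3 or 4 of the 4 boards are there. Whole board 162 mm high (148 below this point), 44 wide, 140 g; stands in one of four grooves (6 mm wide, 36 deep, 48 apart) of a loose black holder, 208 x 64 x 44 mm, 1.3 kg.
- grip3 (a point): Centre of the red plastic grip on top of board 3, 28 (x) x 12 (y) x 28 (z) mm; z up, y through the thickness, x along the width. None if absent: 3 or 4 of the 4 boards are there. Whole board 162 mm high (148 below this point), 44 wide, 140 g; stands in one of four grooves (6 mm wide, 36 deep, 48 apart) of a loose black holder, 208 x 64 x 44 mm, 1.3 kg.
- grip4 (a point): Centre of the white plastic grip on top of board 4, 28 (x) x 12 (y) x 28 (z) mm; z up, y through the thickness, x along the width. None if absent: 3 or 4 of the 4 boards are there. Whole board 162 mm high (148 below this point), 44 wide, 140 g; stands in one of four grooves (6 mm wide, 36 deep, 48 apart) of a loose black holder, 208 x 64 x 44 mm, 1.3 kg.
- coat1: Wet green board 1, 44 x 4 x 80 mm, not to be touched; origin mid lower edge, 148 mm under the grip, axes as the grip's. Between it and the grip: a steel hanger plate 4 thick, x -20 to 20. Its slot, open at the +x edge, runs from x 20 to -6, z 94 to 108; from x -6 to 6 a notch goes on up to z 114, where the pin seats (pin's axis 38 below the grip's centre). So it goes on moving to its own +x.
- coat2: Wet green board 2, 44 x 4 x 80 mm, not to be touched; origin mid lower edge, 148 mm under the grip, axes as the grip's. Between it and the grip: a steel hanger plate 4 thick, x -20 to 20. Its slot, open at the +x edge, runs from x 20 to -6, z 94 to 108; from x -6 to 6 a notch goes on up to z 114, where the pin seats (pin's axis 38 below the grip's centre). So it goes on moving to its own +x.
- coat3: Wet green board 3, 44 x 4 x 80 mm, not to be touched; origin mid lower edge, 148 mm under the grip, axes as the grip's. Between it and the grip: a steel hanger plate 4 thick, x -20 to 20. Its slot, open at the +x edge, runs from x 20 to -6, z 94 to 108; from x -6 to 6 a notch goes on up to z 114, where the pin seats (pin's axis 38 below the grip's centre). So it goes on moving to its own +x.
- coat4: Wet green board 4, 44 x 4 x 80 mm, not to be touched; origin mid lower edge, 148 mm under the grip, axes as the grip's. Between it and the grip: a steel hanger plate 4 thick, x -20 to 20. Its slot, open at the +x edge, runs from x 20 to -6, z 94 to 108; from x -6 to 6 a notch goes on up to z 114, where the pin seats (pin's axis 38 below the grip's centre). So it goes on moving to its own +x.
- aim (a joint): Aim knob of the UV lamp, 0 to 8 rad, growing clockwise seen from above; 0.03 N m of friction, stays where left. One radian turns the lamp and its pointer 0.25 rad, clockwise as well. The pointer starts anticlockwise of the mark, some 1.5 to 4.5 knob radians away.
- aim_grip (a point): Centre of the bar on top of the aim knob, on its axis, 95 mm above the bench. The bar is 42 (x) x 14 (y) mm and reaches from 23 mm below to 7 mm above this point; this frame turns with it. It stands on a pedestal 60 mm square; the lamp's turning axis is 134 mm away, the lamp head 110 mm wide and its top 144 mm above the bench.
- pointer_tip (a point): Tip of the orange pointer, which turns with the lamp over a white dial; 80 mm from the lamp's axis, 34 mm above the bench.
- mark (a point): The point on the red line of the dial, 80 mm from the lamp's axis (which lies from it along the station's +y, as at the hinge), over which the pointer's tip must lie; 30 mm above the bench.
- flux: white flux bottle with black cap, 44 across, 100 high mm; to be left alone; origin under its centre
- tin: flat steel tin, 60 across, 32 high mm; to be left alone; origin under its centre
- paste: white jar with blue lid, 52 across, 50 high mm; to be left alone; origin under its centre
- brush: wooden-handled brush lying down, 170 long, 20 thick mm; to be left alone; origin under its centre
- cutters: red-handled side cutters lying flat, 100 long, 12 thick mm; to be left alone; origin under its centre

How it is judged:
On the way:
1. the hanging frame stands open by itself, leaning on its stop, released (value of joint frame above 1.95 rad and contact force between the fingers and frame below 0.2 N), for 0.3 s.
At the end, for the whole second after the job is handed in: Frame open above 1.95 rad; every board present hangs at rest on its own pin, tilted under 0.12 rad, pin in the notch (grip centre 33 to 42 mm above the pin, within 7 mm along the bar, 16 mm along the pin), grips over 50 mm apart; pointer tip within 4 mm of the mark seen from above (value of joint frame above 1.95 rad and ((x of grip1 in the frame of pin1 between -0.007 and 0.007 m and y of grip1 in the frame of pin1 between -0.016 and 0.016 m and z of grip1 in the frame of pin1 between 0.033 and 0.042 m) or (x of grip1 in the frame of pin2 between -0.007 and 0.007 m and y of grip1 in the frame of pin2 between -0.016 and 0.016 m and z of grip1 in the frame of pin2 between 0.033 and 0.042 m) or (x of grip1 in the frame of pin3 between -0.007 and 0.007 m and y of grip1 in the frame of pin3 between -0.016 and 0.016 m and z of grip1 in the frame of pin3 between 0.033 and 0.042 m) or (x of grip1 in the frame of pin4 between -0.007 and 0.007 m and y of grip1 in the frame of pin4 between -0.016 and 0.016 m and z of grip1 in the frame of pin4 between 0.033 and 0.042 m)) and angle between each of grip1, grip2, grip3, grip4's own z axis and vertical below 0.12 rad and linear speed of each of board1, board2, board3, board4 below 0.03 m/s and ((x of grip2 in the frame of pin1 between -0.007 and 0.007 m and y of grip2 in the frame of pin1 between -0.016 and 0.016 m and z of grip2 in the frame of pin1 between 0.033 and 0.042 m) or (x of grip2 in the frame of pin2 between -0.007 and 0.007 m and y of grip2 in the frame of pin2 between -0.016 and 0.016 m and z of grip2 in the frame of pin2 between 0.033 and 0.042 m) or (x of grip2 in the frame of pin3 between -0.007 and 0.007 m and y of grip2 in the frame of pin3 between -0.016 and 0.016 m and z of grip2 in the frame of pin3 between 0.033 and 0.042 m) or (x of grip2 in the frame of pin4 between -0.007 and 0.007 m and y of grip2 in the frame of pin4 between -0.016 and 0.016 m and z of grip2 in the frame of pin4 between 0.033 and 0.042 m)) and ((x of grip3 in the frame of pin1 between -0.007 and 0.007 m and y of grip3 in the frame of pin1 between -0.016 and 0.016 m and z of grip3 in the frame of pin1 between 0.033 and 0.042 m) or (x of grip3 in the frame of pin2 between -0.007 and 0.007 m and y of grip3 in the frame of pin2 between -0.016 and 0.016 m and z of grip3 in the frame of pin2 between 0.033 and 0.042 m) or (x of grip3 in the frame of pin3 between -0.007 and 0.007 m and y of grip3 in the frame of pin3 between -0.016 and 0.016 m and z of grip3 in the frame of pin3 between 0.033 and 0.042 m) or (x of grip3 in the frame of pin4 between -0.007 and 0.007 m and y of grip3 in the frame of pin4 between -0.016 and 0.016 m and z of grip3 in the frame of pin4 between 0.033 and 0.042 m)) and ((x of grip4 in the frame of pin1 between -0.007 and 0.007 m and y of grip4 in the frame of pin1 between -0.016 and 0.016 m and z of grip4 in the frame of pin1 between 0.033 and 0.042 m) or (x of grip4 in the frame of pin2 between -0.007 and 0.007 m and y of grip4 in the frame of pin2 between -0.016 and 0.016 m and z of grip4 in the frame of pin2 between 0.033 and 0.042 m) or (x of grip4 in the frame of pin3 between -0.007 and 0.007 m and y of grip4 in the frame of pin3 between -0.016 and 0.016 m and z of grip4 in the frame of pin3 between 0.033 and 0.042 m) or (x of grip4 in the frame of pin4 between -0.007 and 0.007 m and y of grip4 in the frame of pin4 between -0.016 and 0.016 m and z of grip4 in the frame of pin4 between 0.033 and 0.042 m)) and distance between grip1 and grip2 above 0.05 m and distance between each of grip1, grip2 and grip3 above 0.05 m and distance between each of grip1, grip2, grip3 and grip4 above 0.05 m and horizontal distance between pointer_tip and mark below 0.004 m); the robot touches nothing.
It fails at once if the fingers touch the wet coating of a board (contact force between the fingers and coat1 above 0.5 N or contact force between the fingers and coat2 above 0.5 N or contact force between the fingers and coat3 above 0.5 N or contact force between the fingers and coat4 above 0.5 N).
It fails at once if a bystander on the bench is moved by more than 3 cm (distance of any of flux, tin, paste, brush, cutters from where it was at the start of the episode above 0.03 m).
Of board1, board2, board3, board4 only 3 to 4 are there at a start; the rules pass over those that are not, and their reading is None.
At some moment in a run one of holder may be knocked a few centimetres aside while the robot is not near it.
Once in a run the grip may slacken for a moment while it holds something.
It also fails if it takes over 210 s, if anything falls off the work surface, if the arm or the gripper's body presses on something with over 40 N, if the wrist force passes 120 N, or if a joint passes its speed limit or range.

### The arm

A 7-joint arm with a two-finger parallel gripper is mounted at the origin on the work surface. World frame = base frame: x ahead of the robot, y to its left, z up, the work surface at z = 0. Lengths are in m, angles in rad, forces in N, time in s.
With the tool pointing down it reaches from about 0.425 to 0.925 m from the base axis. Payload 6.8 kg.
Tool frame: the origin (TCP) lies at the very end of the fingers, on their centre line; the grasp point (between the pads) lies 19 mm behind it; z points along the fingers, y is the line along which they close (so a half turn about z gives the same grasp; the last joint's range is limited). The gripper opens to 85 mm and grips with 20 to 120 N. Pads are 22 mm wide; open, the fingers measure 114 mm over their backs; the gripper's body (76 mm by 85 mm) begins 54 mm behind the grasp point. The pads swing forward as they close: fully open they stand 13 mm farther back than shut.
Start: joints at [0.997, 0.477, 0.022, 1.555, -0.011, 1.109, -0.083], TCP at [0.303, -0.603, 0.231] pointing down, gripper open.
Joint ranges: [-2.96, 2.96], [-0.34, 2.1], [-1.41, 1.46], [0.24, 2.44], [-1.37, 4.51], [0.17, 1.92], [-2.96, 2.96]. Speed limits (rad/s): [2.39, 2.39, 3.14, 3.14, 3.14, 3.14, 3.14].

### API

Orientations are given as a rotation vector (axis times angle).
In Python, from bench import r gives the robot as it stands.
- The arm moves only by the shell command python3 -m jog 'ROWS' [FORCE]. ROWS is JSON, a list of rows, each an object of numbers: "fingers": the finger opening in m, from 0 to 0.0854; "x", "y", "z": the shift along the tool's x, y, z in m; "rx", "ry", "rz": the turn, a rotation vector about the tool's x, y, z in degrees. In form: [{"fingers": .., "x": .., "y": .., "z": .., "rx": .., "ry": .., "rz": ..}, ...]. A call has 1 to 8 rows; each row shifts and turns the commanded pose from where the row before left it, along the tool's axes as they then stand; what a row does not reach is not made up. A row lasts 1/8 s, in which the tool goes at most 62.5 mm and 10.7 degrees, less where a joint would pass 70% of its speed; a pose out of reach is approached as far as the arm can. A call is refused whole if a number of a shift passes 0.0625 or a number of a turn 10.7, either way. A call with a gripper value outside its range is refused whole. The fingers move at their own pace and stop on an object; FORCE is the grip in N (left out, the last holds). Time passes only in rows, so rows that do not move let the fingers close. It gives the time, the measured TCP pose, the force, the opening and the grip force at its end, in the units of the state.
- r.get_obs(): the state, without advancing time (a new reading comes with each control period).
- r.grab_frame(name): name is "side" or "top"; returns (picture, depth): 384x512x3 uint8, red, green, blue; 384x512 float32, m along the optical axis (not along the pixel's ray), 0 where there is no reading.
- r.get_calibration(name): a dict with "mtx" (3x3 intrinsics, pixels), "extrinsics" (4x4, takes a point from camera to world coordinates). Camera axes: x right, y down, z forward; pixel columns grow to the right and rows downward; lengths in m; the calibration is good to about 2 mm. A picture is of the moment at which its call begins. get_calibration takes no time and is no camera call.
- r.hand_in(): hands the job in; it is judged then, once.
Trained networks look in the newest picture that a camera, given by its name, has taken for a name from the list of things; names that differ only in an ending like _2 or _b are one class to them, and where a whole thing is asked for, a point or a joint stands for the part that bears it (a point fixed in the world has none). Each returns a list of dicts, best first, with "score" (0 to 1); they miss things now and then, are a little off and sometimes report something else, mostly with a low value. They report only what shows in the picture. A call takes as long as a camera call.
- r.search_frame(target, camera): "xyz" ([x, y, z] in m, in world coordinates, good to about 4 mm: the middle of the surface that is visible of it).
- r.landmark_of(target, camera): "xyz" ([x, y, z] in m, in world coordinates, good to about 4 mm: a listed point, or the origin of a listed thing).
The state is a dict: "clock": time; "joints": joint angles; "qvel": joint speeds; "tau": joint torques, N m; "tcp_pos": TCP position; "orientation": TCP orientation; "contact_force": force on the tool from outside, world axes, zero at the start; "moment": the same for the moment, N m; "grip_width": finger opening in m; "gripper_force": force on a finger pad.
Only numpy, scipy, OpenCV 4.12 (cv2) and the standard library are available. Lean on these libraries where they do the work, as an engineer would, in place of code of your own. Each camera call takes 0.05 s, during which the arm holds its last target. There are 200 camera calls.

## Working session

There is one attempt and no reset: what is moved stays moved. The work goes in short steps, Python scripts to look and compute and a shell command to move; the robot and the scene stay as the last step left them, time stands still between calls to the robot, and variables do not carry over. Pictures are saved under pics/ and viewed, at most 14 in all, crops included, and the job is handed in when it is done.

```bash
ls; mkdir -p pics; cat > h.py <<'E'
import numpy as np,cv2
from scipy.spatial.transform import Rotation as R
from bench import r
def save(cam,name,crop=None,scale=1):
    p,d=r.grab_frame(cam); im=cv2.cvtColor(p,cv2.COLOR_RGB2BGR)
    if crop: im=im[crop[1]:crop[3],crop[0]:crop[2]]
    if scale!=1: im=cv2.resize(im,None,fx=scale,fy=scale,interpolation=cv2.INTER_CUBIC)
    cv2.imwrite('pics/'+name,im); return p,d
def px2w(cam,u,v,d):
    c=r.get_calibration(cam);K=np.array(c['mtx']);T=np.array(c['extrinsics'])
    z=d[int(round(v)),int(round(u))]; q=np.linalg.inv(K)@[u,v,1]*z
    return T[:3,:3]@q+T[:3,3]
def w2px(cam,P):
    c=r.get_calibration(cam);K=np.array(c['mtx']);T=np.linalg.inv(np.array(c['extrinsics']))
    q=K@(T[:3,:3]@np.array(P)+T[:3,3]); return q[:2]/q[2]
def cloud(cam,d):
    c=r.get_calibration(cam);K=np.array(c['mtx']);T=np.array(c['extrinsics'])
    v,u=np.mgrid[:d.shape[0],:d.shape[1]]
    q=np.stack([(u-K[0,2])/K[0,0]*d,(v-K[1,2])/K[1,1]*d,d],-1)
    return q@T[:3,:3].T+T[:3,3]
def state():
    o=r.get_obs(); return o['clock'],np.round(o['tcp_pos'],4),np.round(R.from_rotvec(o['orientation']).as_matrix(),3)
E
python3 - <<'E'
from h import *
save('top','t0.png',None,1.5);save('side','s0.png',None,1.5)
for cam in('top','side'):
    c=r.get_calibration(cam);print(cam,np.round(c['extrinsics'],3).tolist(),np.round(c['mtx'],0).tolist())
    for n in['sleeve','hinge','pin1','pin2','pin3','pin4','grip1','grip2','grip3','grip4','aim_grip','pointer_tip','mark','flux','tin','paste','brush','cutters']:
        L=r.landmark_of(n,cam)
        print(n,[(np.round(a['xyz'],3).tolist(),round(a['score'],2)) for a in L[:2]])
print(state()); print(r.get_obs())
E
```

```text
pics
top [[-0.012, -0.992, 0.129, 0.413], [-1.0, 0.013, 0.005, 0.067], [-0.007, -0.129, -0.992, 1.371], [0.0, 0.0, 0.0, 1.0]] [[412.0, 0.0, 260.0], [0.0, 412.0, 189.0], [0.0, 0.0, 1.0]]
sleeve [([0.43, 0.098, 0.049], 0.75)]
hinge [([0.426, -0.003, 0.047], 0.7)]
pin1 [([0.538, 0.114, 0.082], 0.86), ([0.608, 0.11, 0.077], 0.77)]
pin2 [([0.538, 0.114, 0.082], 0.86), ([0.608, 0.11, 0.077], 0.77)]
pin3 [([0.538, 0.114, 0.082], 0.86), ([0.608, 0.11, 0.077], 0.77)]
pin4 [([0.538, 0.114, 0.082], 0.86), ([0.608, 0.11, 0.077], 0.77)]
grip1 [([0.48, 0.296, 0.156], 0.66), ([0.43, 0.282, 0.154], 0.48)]
grip2 [([0.48, 0.296, 0.156], 0.66), ([0.43, 0.282, 0.154], 0.48)]
grip3 [([0.48, 0.296, 0.156], 0.66), ([0.43, 0.282, 0.154], 0.48)]
grip4 [([0.48, 0.296, 0.156], 0.66), ([0.43, 0.282, 0.154], 0.48)]
aim_grip [([0.462, -0.33, 0.094], 0.71), ([0.43, 0.101, 0.049], 0.33)]
pointer_tip [([0.626, -0.342, 0.032], 0.61)]
mark [([0.586, -0.354, 0.031], 0.8), ([0.608, 0.109, 0.077], 0.62)]
flux [([0.351, 0.45, 0.002], 0.5)]
tin [([0.731, 0.253, 0.001], 0.61), ([0.538, 0.111, 0.083], 0.45)]
paste [([0.806, 
[... 1589 characters left out ...]
ray([ 0.99687515,  0.47697372,  0.02238201,  1.55538678, -0.01153511,
        1.10929686, -0.08311784]), 'qvel': array([ 1.31906818e-04, -7.08126081e-04,  4.82639557e-04,  3.10290753e-04,
       -1.25949484e-03,  4.34303808e-05, -5.53359862e-04]), 'tau': array([-9.19109243e-05, -5.96310532e+01,  1.60658754e+00, -2.81532222e+01,
        1.25771514e-02,  1.67058730e-03,  3.39077553e-05]), 'tcp_pos': array([ 0.30321778, -0.60308973,  0.23133078]), 'orientation': array([3.05673697e+00, 7.25043666e-01, 1.11594132e-04]), 'contact_force': array([-0.63875609,  0.46087341,  0.17865693]), 'moment': array([-0.02417259, -0.02697591, -0.01355879]), 'gripper_force': 0.0, 'grip_width': 0.08553599661921428}
```

View pics/t0.png

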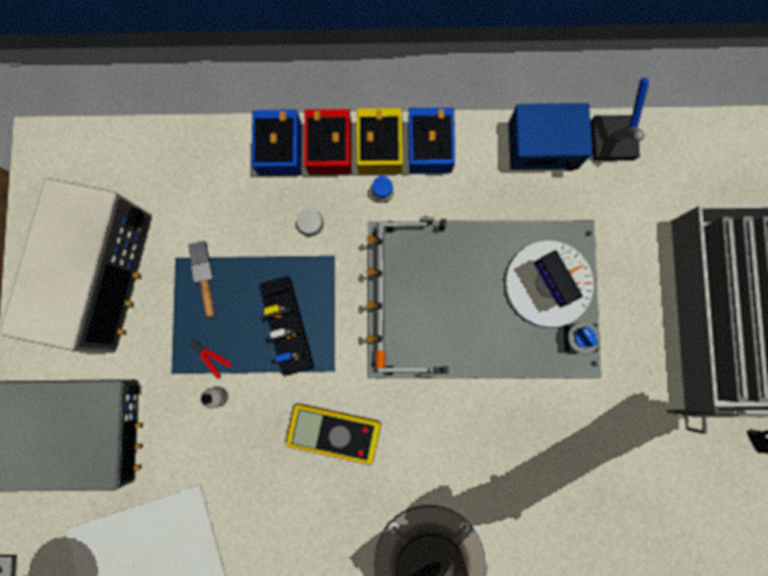

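View pics/s0.png

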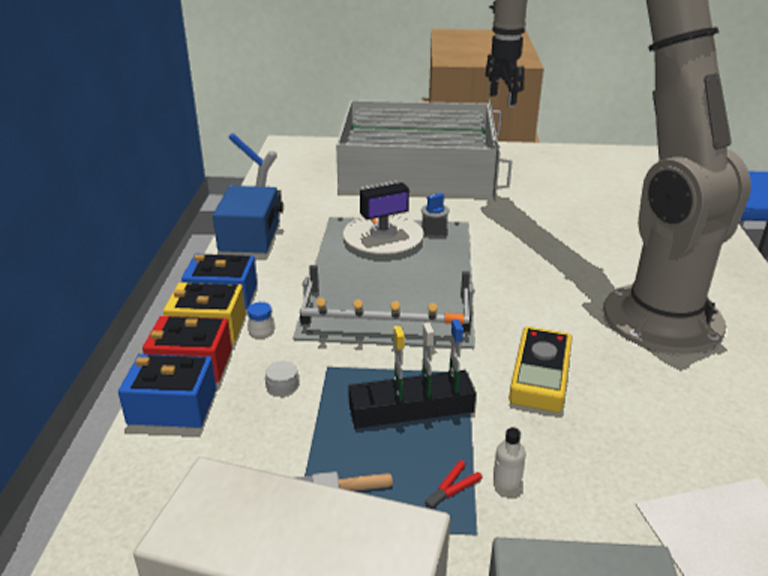

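The top view shows a yellow (≈272,310), white (≈277,333) and blue (≈285,357) grip in the holder. The frame is folded with its sleeve at (380,358), and the knob is at (583,338). Next I'll zoom in for the slot direction and measure the grips and station yaw.

```bash
python3 - <<'E'
from h import *
p,d=r.grab_frame('side');im=cv2.cvtColor(p,cv2.COLOR_RGB2BGR)[205:290,225:325];a=cv2.resize(im,None,fx=5,fy=5,interpolation=cv2.INTER_CUBIC)
pt,dt=r.grab_frame('top');im=cv2.cvtColor(pt,cv2.COLOR_RGB2BGR)[180:255,165:215];b=cv2.resize(im,None,fx=5,fy=5,interpolation=cv2.INTER_CUBIC)
H=max(a.shape[0],b.shape[0]);a=cv2.copyMakeBorder(a,0,H-a.shape[0],0,0,0);b=cv2.copyMakeBorder(b,0,H-b.shape[0],0,0,0)
cv2.imwrite('pics/z1.png',np.hstack([a,b]))
for cam,pp,dd in(('top',pt,dt),('side',p,d)):
    C=cloud(cam,dd);hsv=cv2.cvtColor(pp,cv2.COLOR_RGB2HSV)
    m=(abs(C[...,0]-.48)<.1)&(abs(C[...,1]-.295)<.06)&(C[...,2]>.143)&(C[...,2]<.18)
    s=hsv[...,1]>120;hu=hsv[...,0]
    for n,k in(('yellow',m&s&(hu>18)&(hu<40)),('blue',m&s&(hu>95)&(hu<130)),('white',m&(hsv[...,1]<60)&(hsv[...,2]>100))):
        q=C[k]
        if len(q): print(cam,n,len(q),np.round(q.min(0),3),np.round(q.max(0),3),np.round(np.median(q,0),3))
    k=(abs(C[...,1]-.1)<.013)&(C[...,0]>.45)&(C[...,0]<.7)&(abs(C[...,2]-.052)<.008)
    q=C[k]; print('bar fit',np.polyfit(q[:,0],q[:,1],1),len(q))
E
```

```text
top yellow 47 [0.513 0.292 0.15 ] [0.528 0.321 0.171] [0.519 0.306 0.167]
top blue 46 [0.42  0.268 0.144] [0.434 0.294 0.174] [0.428 0.281 0.167]
top white 35 [0.469 0.281 0.163] [0.481 0.308 0.172] [0.475 0.294 0.168]
bar fit [-0.00117985  0.09455104] 311
side yellow 84 [0.516 0.297 0.143] [0.532 0.324 0.17 ] [0.524 0.316 0.162]
side blue 88 [0.423 0.27  0.143] [0.44  0.3   0.169] [0.433 0.291 0.16 ]
side white 77 [0.469 0.281 0.143] [0.486 0.318 0.169] [0.477 0.305 0.163]
bar fit [-0.01005193  0.10757746] 376
```

View pics/z1.png

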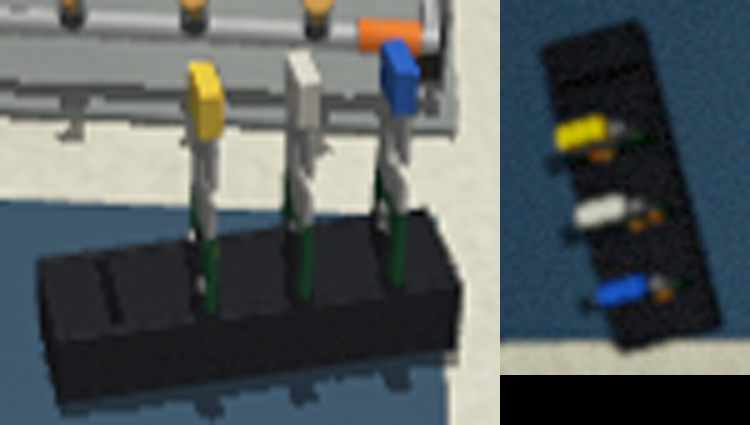

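```bash
python3 - <<'E'
from h import *
d=r.grab_frame('side')[1];C=cloud('side',d).reshape(-1,3)
th=np.arctan2(.025,.093);e=np.array([np.cos(th),np.sin(th)]);w=np.array([-e[1],e[0]])
for n,c in(('yellow',(.523,.308)),('white',(.4765,.2955)),('blue',(.430,.283))):
    q=C[:,:2]-c;yb=q@e;xb=q@w;m=(abs(yb)<.01)&(abs(xb)<.03)&(C[:,2]>.05)&(C[:,2]<.175)
    H,_,_=np.histogram2d(C[m,2],xb[m],bins=[np.arange(.05,.176,.006),np.arange(-.028,.029,.004)])
    print(n,'cols xb(+y side right) ');print('\n'.join('%.3f '%(.053+.006*i)+' '.join('%2d'%v if v else ' .' for v in H[i]) for i in range(len(H)-1,-1,-1)))
E
```

```text
yellow cols xb(+y side right) 
0.167  .  .  .  2  5  6  5  3  6  6  5  .  .  .
0.161  .  .  .  .  1  .  1  1  1  3  9  .  .  .
0.155  .  .  .  .  .  2  .  .  1  1  8  .  .  .
0.149  .  .  .  .  .  2  .  .  2  1  7  .  .  .
0.143  .  .  .  .  1  1  .  .  2  2 10  1  1  .
0.137  .  .  .  .  .  .  .  .  .  2  1  3  1  .
0.131  .  .  .  .  .  .  .  .  .  1  1  3  1  .
0.125  .  .  .  .  2  .  1  1  .  2  .  3  1  .
0.119  .  .  .  .  1  .  1  .  .  .  2  1  2  .
0.113  .  .  .  .  3  1  1  .  .  1  .  2  1  .
0.107  .  .  .  1  1  1  .  .  .  .  .  .  .  .
0.101  .  .  .  1  3  2  2  2  1  .  1  2  .  .
0.095  .  .  1  .  1  1  .  .  3  2  3  3  1  .
0.089  .  1  .  .  .  1  .  2  .  .  1  3  1  .
0.083  .  2  1  .  2  2  .  1  1  .  .  3  1  1
0.077  .  .  2  .  .  1  .  2  .  1  2  2  3  .
0.071  .  1  1  .  1  1  1  1  3  .  .  3  2  .
0.065  .  .  .  .  .  .  .  .  1  .  2  1  2  .
0.059  .  3  1  2  2  2  2  4  1  1  1  4  3  .
0.053  .  .  .  .  1  1  .  1  4  .  1  3  1  .
white cols xb(+y side right) 
0.167  .  .  .  2  2  6  6  3  7  7  2  .  .  .
0.161  .  .  .  2  2  1  1  1  
[... 1169 characters left out ...]
1  .  .  .  .  .  4  3  .  .
0.131  .  .  1  .  1  .  1  1  1  1  3  2  .  .
0.125  .  .  2  1  .  1  2  .  1  1  2  3  1  .
0.119  .  .  2  1  2  1  1  1  1  .  1  1  1  .
0.113  .  .  .  1  .  3  .  .  1  .  1  2  .  .
0.107  .  .  1  2  2  .  .  .  .  .  .  .  .  .
0.101  .  .  .  2  3  2  .  .  1  2  .  .  1  .
0.095  .  .  .  .  1  3  2  2  1  2  2  2  1  .
0.089  .  .  1  1  1  .  3  .  3  .  2  5  .  .
0.083  .  1  .  .  2  2  2  .  1  1  .  4  2  .
0.077  .  2  1  .  1  1  1  2  .  2  1  1  2  .
0.071  .  .  1  2  .  1  1  3  .  2  1  1  2  .
0.065  .  .  1  1  1  2  2  1  2  3  .  2  3  .
0.059  .  .  .  1  1  2  1  2  2  2  1  3  2  .
0.053  .  .  .  .  1  .  1  1  1  2  1  1  2  1
```

The slots open at each board's +y-side edge: there are no depth points at z≈0.102–0.116 on that side. The knob is on the way, so I'll do it first and measure it now.

```bash
cat >> h.py <<'E'
def knob():
    p,d=r.grab_frame('top');C=cloud('top',d);h=cv2.cvtColor(p,cv2.COLOR_RGB2HSV)
    k=(abs(C[...,0]-.462)<.05)&(abs(C[...,1]+.33)<.05)&(C[...,2]>.085)&(C[...,2]<.115)&(h[...,1]>100)
    q=C[k];rc=cv2.minAreaRect((q[:,:2]*1000).astype(np.float32))
    w=np.linalg.svd(q[:,:2]-q[:,:2].mean(0),full_matrices=False)[2][0]
    print('knob',rc,np.round(q.mean(0),4),'svd ang',np.degrees(np.arctan2(w[1],w[0])),len(q))
def pointer():
    pts={n:[] for n in('pointer_tip','mark')}
    for cam in('top','side'):
        r.grab_frame(cam)
        for n in pts:
            L=r.landmark_of(n,cam)
            pts[n]+=[a['xyz'] for a in L[:1] if np.hypot(a['xyz'][0]-.588,a['xyz'][1]+.3)<.13]
    print({k:np.round(v,4).tolist() for k,v in pts.items()})
    p,d=r.grab_frame('top');C=cloud('top',d);h=cv2.cvtColor(p,cv2.COLOR_RGB2HSV)
    m=(abs(C[...,0]-.588)<.12)&(abs(C[...,1]+.2735)<.12)&(C[...,2]<.06)&(h[...,1]>110)&(h[...,2]>80)
    for n,k in(('orange',m&(h[...,0]>7)&(h[...,0]<20)),('red',m&((h[...,0]<6)|(h[...,0]>172)))):
        q=C[k]
        if len(q): a=np.degrees(np.arctan2(q[:,1]+.2735,q[:,0]-.588));print(n,len(q),np.round(q.mean(0),4),'ang',np.round([a.min(),np.median(a),a.max()],1))
E
python3 - <<'E'
from h import *
knob();pointer();print(np.round(r.get_calibration('top')['extrinsics'],2).tolist()[0][3])
E
```

```text
knob ((462.9594421386719, -331.69970703125), (39.18251037597656, 14.329094886779785), 35.612789154052734) [ 0.4628 -0.3306  0.0998] svd ang -145.7870742945743 76
{'pointer_tip': [[0.6226, -0.344, 0.0324]], 'mark': [[0.5859, -0.3528, 0.0306], [0.5886, -0.3566, 0.0312]]}
orange 12 [ 0.6138 -0.3306  0.0338] ang [-67.8 -65.9 -63.4]
0.41
```

```bash
python3 -m jog '[{"x":0.0441,"y":-0.0285},{"x":0.0441,"y":-0.0285},{"x":0.0441,"y":-0.0285},{"x":0.0441,"y":-0.0285},{"x":0.0441,"y":-0.0285},{"x":0.0441,"y":-0.0285,"fingers":0.05},{"rz":-7.8},{"x":0}]' 40; python3 -c "
from h import *
print(*state(),r.get_obs()['joints'])"
```

```text
2.45 [ 0.3032 -0.6031  0.2313] [[ 0.893  0.449  0.   ]
 [ 0.449 -0.893 -0.   ]
 [ 0.     0.    -1.   ]] [ 0.99688702  0.47698404  0.02240489  1.55540111 -0.01151461  1.10926877
 -0.08308763]validation failed for argument at $[0]...
```

```bash
python3 -m jog '[{"fingers":0.05,"x":0.0441,"y":-0.0285,"z":0,"rx":0,"ry":0,"rz":0},{"fingers":0.05,"x":0.0441,"y":-0.0285,"z":0,"rx":0,"ry":0,"rz":0},{"fingers":0.05,"x":0.0441,"y":-0.0285,"z":0,"rx":0,"ry":0,"rz":0},{"fingers":0.05,"x":0.0441,"y":-0.0285,"z":0,"rx":0,"ry":0,"rz":0},{"fingers":0.05,"x":0.0441,"y":-0.0285,"z":0,"rx":0,"ry":0,"rz":0},{"fingers":0.05,"x":0.0441,"y":-0.0285,"z":0,"rx":0,"ry":0,"rz":0},{"fingers":0.05,"x":0,"y":0,"z":0,"rx":0,"ry":0,"rz":-7.8},{"fingers":0.05,"x":0,"y":0,"z":0,"rx":0,"ry":0,"rz":0}]' 40; python3 -c "
from h import *
print(*state(),r.get_obs()['joints'])"
```

```text
clock: 3.45
tcp_pos: [0.463, -0.3312, 0.2315]
orientation: [3.0, 0.931, 0.0]
contact_force: [-0.2, -0.6, -0.7]
grip_width: 0.05
gripper_force: 0.0
3.45 [ 0.463  -0.3312  0.2315] [[ 0.824  0.566  0.   ]
 [ 0.566 -0.824 -0.   ]
 [ 0.     0.    -1.   ]] [ 0.60520817  0.30813177 -0.11581293  1.80702492  0.04108154  1.02844395
 -0.49537826]
```

Good tracking. I'll descend, close and turn 100° clockwise.

```bash
python3 -m jog '[{"fingers":0.05,"x":0,"y":0,"z":0.05,"rx":0,"ry":0,"rz":0},{"fingers":0.05,"x":0,"y":0,"z":0.05,"rx":0,"ry":0,"rz":0},{"fingers":0.05,"x":0,"y":0,"z":0.051,"rx":0,"ry":0,"rz":0},{"fingers":0.0,"x":0,"y":0,"z":0,"rx":0,"ry":0,"rz":0},{"fingers":0.0,"x":0,"y":0,"z":0,"rx":0,"ry":0,"rz":0},{"fingers":0.0,"x":0,"y":0,"z":0,"rx":0,"ry":0,"rz":0},{"fingers":0.0,"x":0,"y":0,"z":0,"rx":0,"ry":0,"rz":0},{"fingers":0.0,"x":0,"y":0,"z":0,"rx":0,"ry":0,"rz":10}]' 40
python3 -m jog '[{"fingers":0.0,"x":0,"y":0,"z":0,"rx":0,"ry":0,"rz":10},{"fingers":0.0,"x":0,"y":0,"z":0,"rx":0,"ry":0,"rz":10},{"fingers":0.0,"x":0,"y":0,"z":0,"rx":0,"ry":0,"rz":10},{"fingers":0.0,"x":0,"y":0,"z":0,"rx":0,"ry":0,"rz":10},{"fingers":0.0,"x":0,"y":0,"z":0,"rx":0,"ry":0,"rz":10},{"fingers":0.0,"x":0,"y":0,"z":0,"rx":0,"ry":0,"rz":10},{"fingers":0.0,"x":0,"y":0,"z":0,"rx":0,"ry":0,"rz":10},{"fingers":0.0,"x":0,"y":0,"z":0,"rx":0,"ry":0,"rz":10}]'
python3 -m jog '[{"fingers":0.0,"x":0,"y":0,"z":0,"rx":0,"ry":0,"rz":10},{"fingers":0.0,"x":0,"y":0,"z":0,"rx":0,"ry":0,"rz":0},{"fingers":0.0,"x":0,"y":0,"z":0,"rx":0,"ry":0,"rz":0}]'; python3 -c "
from h import *
print(*state(),r.get_obs()['joints']); pointer()"
```

```text
clock: 4.45
tcp_pos: [0.4637, -0.3331, 0.0821]
orientation: [3.069, 0.657, 0.004]
contact_force: [1.9, -4.0, -9.6]
grip_width: 0.0131
gripper_force: 43.9
clock: 5.45
tcp_pos: [0.4648, -0.3305, 0.0821]
orientation: [-2.774, 1.469, -0.005]
contact_force: [3.4, 3.1, -7.6]
grip_width: 0.0133
gripper_force: 44.2
clock: 5.82
tcp_pos: [0.4651, -0.3303, 0.082]
orientation: [-2.644, 1.691, -0.004]
contact_force: [4.0, 4.0, -1.4]
grip_width: 0.0131
gripper_force: 45.3
5.825 [ 0.4651 -0.3303  0.082 ] [[ 0.419 -0.908  0.004]
 [-0.908 -0.419  0.001]
 [ 0.001 -0.004 -1.   ]] [ 0.25105205  0.51128877  0.33584482  1.95091598 -0.25246848  0.71658934
 -1.97067641]
{'pointer_tip': [[0.5901, -0.3533, 0.0322]], 'mark': [[0.5833, -0.3543, 0.0314], [0.587, -0.3542, 0.0272]]}
orange 13 [ 0.586  -0.3418  0.0339] ang [-93.7 -91.1 -90. ]
red 1 [ 0.5848 -0.3583  0.028 ] ang [-92.2 -92.2 -92.2]
```

```bash
python3 -c "
from h import *
save('top','p1.png',(330,150,410,225),7)
for P in((.587,-.3545,.034),(.587,-.2745,.034),(.59,-.3533,.034)): print((w2px('top',P)-[330,150])*7)"
```

```text
[429.515942   259.64436387]
[257.81988015 261.86057323]
[426.59938552 253.3070805 ]
```

View pics/p1.png

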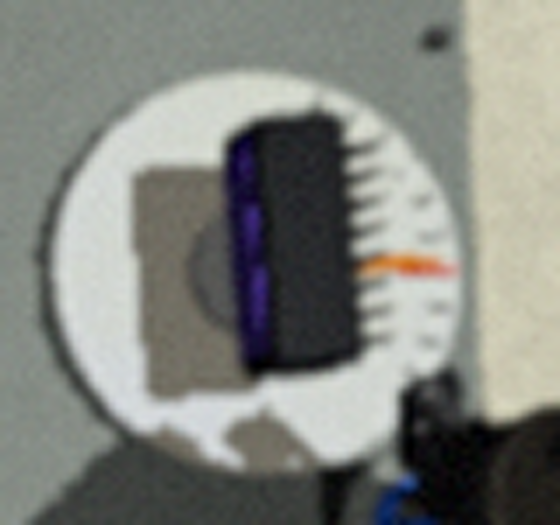

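```bash
python3 -m jog '[{"fingers":0.0,"x":0,"y":0,"z":0,"rx":0,"ry":0,"rz":5.5},{"fingers":0.0,"x":0,"y":0,"z":0,"rx":0,"ry":0,"rz":0},{"fingers":0.06,"x":0,"y":0,"z":0,"rx":0,"ry":0,"rz":0},{"fingers":0.06,"x":0,"y":0,"z":0,"rx":0,"ry":0,"rz":0},{"fingers":0.06,"x":0,"y":0,"z":-0.05,"rx":0,"ry":0,"rz":0},{"fingers":0.06,"x":0,"y":0,"z":-0.05,"rx":0,"ry":0,"rz":0},{"fingers":0.06,"x":0,"y":0,"z":-0.05,"rx":0,"ry":0,"rz":-10},{"fingers":0.06,"x":0,"y":0,"z":-0.01,"rx":0,"ry":0,"rz":-10}]' 60
python3 -m jog '[{"fingers":0.06,"x":0,"y":0,"z":0,"rx":0,"ry":0,"rz":-10},{"fingers":0.06,"x":0,"y":0,"z":0,"rx":0,"ry":0,"rz":-10},{"fingers":0.06,"x":0,"y":0,"z":0,"rx":0,"ry":0,"rz":-10},{"fingers":0.06,"x":0,"y":0,"z":0,"rx":0,"ry":0,"rz":-10},{"fingers":0.06,"x":0,"y":0,"z":0,"rx":0,"ry":0,"rz":-10}]'; python3 -c "
from h import *
print(*state(),r.get_obs()['joints'])
p,d=r.grab_frame('top');C=cloud('top',d);h=cv2.cvtColor(p,cv2.COLOR_RGB2HSV)
for n in('pin1','sleeve','hinge'): print(n,[np.round(a['xyz'],3).tolist() for a in r.landmark_of(n,'top')[:5]])
"
```

```text
clock: 7.22
tcp_pos: [0.4639, -0.3336, 0.2448]
orientation: [2.838, -1.345, 0.011]
contact_force: [-0.7, 0.1, 0.1]
grip_width: 0.0601
gripper_force: 0.0
clock: 7.85
tcp_pos: [0.4622, -0.3323, 0.2407]
orientation: [3.141, -0.019, 0.0]
contact_force: [0.4, -0.4, -0.0]
grip_width: 0.0599
gripper_force: 0.0
7.85 [ 0.4622 -0.3323  0.2407] [[ 1.    -0.012  0.   ]
 [-0.012 -1.    -0.001]
 [ 0.     0.001 -1.   ]] [ 0.33855841  0.29497073  0.21594009  1.81541253 -0.07165242  1.0383096
 -1.00103952]
pin1 [[0.536, 0.113, 0.08], [0.68, 0.109, 0.071], [0.606, 0.109, 0.076]]
sleeve [[0.428, 0.1, 0.05]]
hinge [[0.423, -0.004, 0.048]]
```

```bash
python3 -m jog '[{"fingers":0.06,"x":0,"y":-0.0617,"z":0,"rx":0,"ry":0,"rz":0},{"fingers":0.06,"x":0,"y":-0.0617,"z":0,"rx":0,"ry":0,"rz":0},{"fingers":0.06,"x":0,"y":-0.0617,"z":0,"rx":0,"ry":0,"rz":0},{"fingers":0.06,"x":0,"y":-0.0617,"z":0,"rx":0,"ry":0,"rz":0},{"fingers":0.06,"x":0,"y":-0.0617,"z":0,"rx":0,"ry":0,"rz":0},{"fingers":0.06,"x":0,"y":-0.0617,"z":0,"rx":0,"ry":0,"rz":-0.7},{"fingers":0.06,"x":-0.028,"y":-0.0555,"z":0,"rx":0,"ry":0,"rz":0},{"fingers":0.06,"x":0,"y":0,"z":0,"rx":0,"ry":0,"rz":0}]'; python3 -c "
from h import *
print(*state(),r.get_obs()['joints'])
pointer()
"
```

```text
clock: 9.05
tcp_pos: [0.44, 0.0986, 0.2405]
orientation: [-3.141, -0.0, 0.0]
contact_force: [0.6, -1.6, 0.2]
grip_width: 0.0601
gripper_force: 0.0
9.05 [0.44   0.0986 0.2405] [[ 1.     0.    -0.   ]
 [ 0.    -1.     0.001]
 [-0.    -0.001 -1.   ]] [-0.26209662  0.09963707 -0.10266277  2.05017958  0.01096634  0.99211441
 -1.94083038]
{'pointer_tip': [[0.5875, -0.3575, 0.0311]], 'mark': [[0.5851, -0.3521, 0.0307], [0.5891, -0.3547, 0.0302]]}
orange 15 [ 0.5855 -0.3408  0.0342] ang [-93.8 -92.9 -89.8]
```

```bash
python3 -m jog '[{"fingers":0.06,"x":-0.006,"y":-0.001,"z":0.05,"rx":0,"ry":0,"rz":0},{"fingers":0.06,"x":0,"y":0,"z":0.05,"rx":0,"ry":0,"rz":0},{"fingers":0.06,"x":0,"y":0,"z":0.05,"rx":0,"ry":0,"rz":0},{"fingers":0.06,"x":0,"y":0,"z":0.03,"rx":0,"ry":0,"rz":0},{"fingers":0.06,"x":0,"y":0,"z":0,"rx":0,"ry":0,"rz":0}]'; python3 -c "
from h import *
print(*state(),r.get_obs()['joints'])
"
```

```text
clock: 10.02
tcp_pos: [0.4343, 0.0941, 0.0586]
orientation: [3.14, -0.011, -0.007]
contact_force: [-0.3, -0.2, 0.6]
grip_width: 0.06
gripper_force: 0.0
10.025 [0.4343 0.0941 0.0586] [[ 1.    -0.007 -0.005]
 [-0.007 -1.    -0.002]
 [-0.005  0.002 -1.   ]] [-0.27610361  0.3775539  -0.09167016  2.22119861  0.06462729  0.55005988
 -1.99440054]
```

```bash
python3 -m jog '[{"fingers":0.06,"x":0,"y":-0.0055,"z":0.015,"rx":0,"ry":0,"rz":0},{"fingers":0.06,"x":0,"y":0,"z":0.0145,"rx":0,"ry":0,"rz":0},{"fingers":0.0,"x":0,"y":0,"z":0,"rx":0,"ry":0,"rz":0},{"fingers":0.0,"x":0,"y":0,"z":0,"rx":0,"ry":0,"rz":0},{"fingers":0.0,"x":0,"y":0,"z":0,"rx":0,"ry":0,"rz":0},{"fingers":0.0,"x":0,"y":0,"z":0,"rx":0,"ry":0,"rz":0},{"fingers":0.0,"x":0,"y":0,"z":0,"rx":0,"ry":0,"rz":0}]' 60; python3 -c "
from h import *
print(*state(),r.get_obs()['joints'])
"
```

```text
clock: 10.9
tcp_pos: [0.4358, 0.0981, 0.0312]
orientation: [3.139, -0.013, -0.0]
contact_force: [1.2, -8.1, 0.5]
grip_width: 0.018
gripper_force: 58.5
10.9 [0.4358 0.0981 0.0312] [[ 1.    -0.008 -0.   ]
 [-0.008 -1.    -0.003]
 [-0.     0.003 -1.   ]] [-0.29392568  0.43398824 -0.08209917  2.23100476  0.07996641  0.48024096
 -2.01823519]
```

```bash
python3 -m jog '[{"fingers":0.0,"x":0,"y":0.0031,"z":-0.0247,"rx":0,"ry":0,"rz":0},{"fingers":0.0,"x":0,"y":0.0091,"z":-0.0232,"rx":0,"ry":0,"rz":0},{"fingers":0.0,"x":0,"y":0.0146,"z":-0.0203,"rx":0,"ry":0,"rz":0},{"fingers":0.0,"x":0,"y":0.0192,"z":-0.0159,"rx":0,"ry":0,"rz":0},{"fingers":0.0,"x":0,"y":0,"z":0,"rx":0,"ry":0,"rz":0}]'; python3 -c "
from h import *
print(*state(),r.get_obs()['joints'])
"
```

```text
clock: 11.52
tcp_pos: [0.4352, 0.0522, 0.1154]
orientation: [3.14, -0.014, 0.001]
contact_force: [2.9, -3.1, -11.6]
grip_width: 0.0178
gripper_force: 60.4
11.525 [0.4352 0.0522 0.1154] [[ 1.    -0.009  0.001]
 [-0.009 -1.    -0.001]
 [ 0.001  0.001 -1.   ]] [-0.1848965   0.26019863 -0.08915444  2.20284459  0.03887235  0.6794907
 -1.88100286]
```

```bash
python3 -m jog '[{"fingers":0.0,"x":0,"y":0.0225,"z":-0.0108,"rx":0,"ry":0,"rz":0},{"fingers":0.0,"x":0,"y":0.0244,"z":-0.0048,"rx":0,"ry":0,"rz":0},{"fingers":0.0,"x":0,"y":0.0249,"z":0.0013,"rx":0,"ry":0,"rz":0},{"fingers":0.0,"x":0,"y":0.0235,"z":0.0075,"rx":0,"ry":0,"rz":0},{"fingers":0.0,"x":0,"y":0,"z":0,"rx":0,"ry":0,"rz":0}]'; python3 -c "
from h import *
print(*state(),r.get_obs()['joints'])
"
```

```text
clock: 12.15
tcp_pos: [0.4342, -0.0432, 0.1221]
orientation: [3.139, -0.014, -0.002]
contact_force: [-5.0, -8.6, 11.1]
grip_width: 0.018
gripper_force: 63.4
12.15 [ 0.4342 -0.0432  0.1221] [[ 1.    -0.009 -0.001]
 [-0.009 -1.    -0.002]
 [-0.001  0.002 -1.   ]] [-0.01429342  0.24423865 -0.03550544  2.2040285   0.01660741  0.69476799
 -1.64111845]
```

```bash
python3 -m jog '[{"fingers":0.025,"x":0,"y":0,"z":0,"rx":0,"ry":0,"rz":0},{"fingers":0.045,"x":0,"y":0,"z":0,"rx":0,"ry":0,"rz":0},{"fingers":0.045,"x":0,"y":0,"z":0,"rx":0,"ry":0,"rz":0},{"fingers":0.045,"x":0,"y":0,"z":-0.03,"rx":0,"ry":0,"rz":0},{"fingers":0.045,"x":0,"y":0,"z":-0.06,"rx":0,"ry":0,"rz":0},{"fingers":0.045,"x":0,"y":0,"z":-0.06,"rx":0,"ry":0,"rz":0},{"fingers":0.045,"x":0.05,"y":0,"z":-0.03,"rx":0,"ry":0,"rz":0},{"fingers":0.045,"x":0.0,"y":0,"z":0,"rx":0,"ry":0,"rz":0}]'; python3 -c "
from h import *
print(*state(),r.get_obs()['joints'])
for cam in('top','side'):
    r.grab_frame(cam)
    for n in('pin1','sleeve','hinge','grip1'): print(cam,n,[(np.round(a['xyz'],3).tolist(),round(a['score'],2)) for a in r.landmark_of(n,cam)[:5]])
save('side','s2.png',None,1.5)
"
```

```text
clock: 13.15
tcp_pos: [0.489, -0.0397, 0.3046]
orientation: [-3.141, 0.006, -0.012]
contact_force: [-1.1, 0.7, -0.9]
grip_width: 0.0456
gripper_force: 0.0
13.15 [ 0.489  -0.0397  0.3046] [[ 1.    -0.004  0.007]
 [-0.004 -1.     0.001]
 [ 0.007 -0.001 -1.   ]] [-0.02066804  0.10038282 -0.02749566  1.89451046  0.00268325  1.13937992
 -1.62395064]
top pin1 [([0.675, -0.081, 0.136], 0.76), ([0.605, -0.082, 0.141], 0.62), ([0.522, 0.307, 0.007], 0.31), ([0.43, 0.279, 0.15], 0.26), ([0.456, 0.502, -0.002], 0.17)]
top sleeve [([0.428, -0.044, 0.142], 0.84), ([0.524, 0.31, 0.153], 0.75)]
top hinge [([0.427, -0.002, 0.05], 0.75), ([0.679, -0.081, 0.134], 0.62)]
top grip1 [([0.525, 0.306, 0.151], 0.49), ([0.477, 0.298, 0.156], 0.47), ([0.429, 0.283, 0.153], 0.39)]
side pin1 [([0.678, -0.077, 0.14], 0.86), ([0.465, -0.074, 0.143], 0.82), ([0.604, -0.076, 0.136], 0.78), ([0.537, -0.072, 0.137], 0.71)]
side sleeve [([0.422, -0.043, 0.142], 0.58)]
side hinge [([0.424, -0.005, 0.05], 0.7), ([0.806, 0.09, 0.002], 0.68)]
side grip1 [([0.525, 0.312, 0.156], 0.81), ([0.48, 0.296, 0.151], 0.77), ([0.431, 0.281, 0.157], 0.74)]
```

View pics/s2.png

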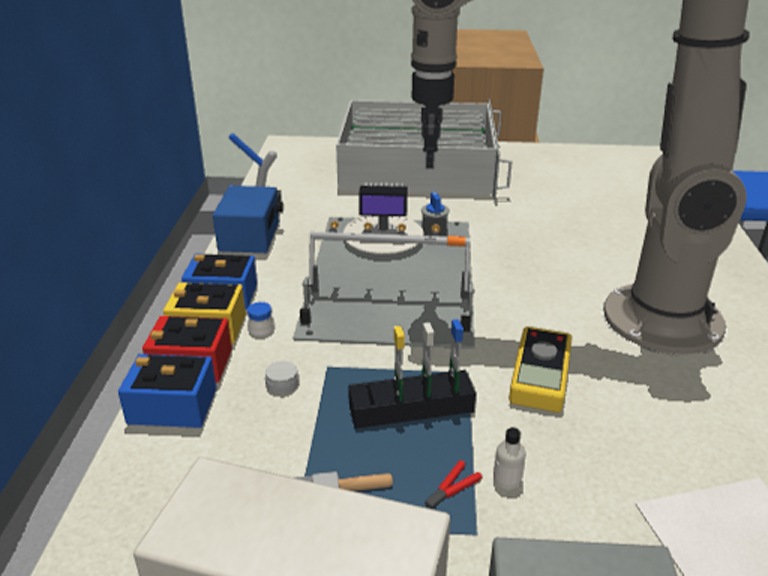

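Frame is open (bar at ≈(310–465,240) in the side view, pins toward the lamp). Now the yellow board.

```bash
python3 -m jog '[{"fingers":0.032,"x":0.0059,"y":-0.0581,"z":0,"rx":0,"ry":0,"rz":0},{"fingers":0.032,"x":0.0059,"y":-0.0581,"z":0,"rx":0,"ry":0,"rz":0},{"fingers":0.032,"x":0.0059,"y":-0.0581,"z":0,"rx":0,"ry":0,"rz":0},{"fingers":0.032,"x":0.0059,"y":-0.0581,"z":0,"rx":0,"ry":0,"rz":0},{"fingers":0.032,"x":0.0059,"y":-0.0581,"z":0,"rx":0,"ry":0,"rz":0},{"fingers":0.032,"x":0.0059,"y":-0.0581,"z":0,"rx":0,"ry":0,"rz":0},{"fingers":0.032,"x":0,"y":0,"z":0,"rx":0,"ry":0,"rz":-10},{"fingers":0.032,"x":0,"y":0,"z":0,"rx":0,"ry":0,"rz":-10}]' 
python3 -m jog '[{"fingers":0.032,"x":0,"y":0,"z":0,"rx":0,"ry":0,"rz":-10},{"fingers":0.032,"x":0,"y":0,"z":0,"rx":0,"ry":0,"rz":-10},{"fingers":0.032,"x":0,"y":0,"z":0,"rx":0,"ry":0,"rz":-10},{"fingers":0.032,"x":0,"y":0,"z":0,"rx":0,"ry":0,"rz":-10},{"fingers":0.032,"x":0,"y":0,"z":0,"rx":0,"ry":0,"rz":-10},{"fingers":0.032,"x":0,"y":0,"z":0,"rx":0,"ry":0,"rz":-10},{"fingers":0.032,"x":0,"y":0,"z":0,"rx":0,"ry":0,"rz":-10},{"fingers":0.032,"x":0,"y":0,"z":0,"rx":0,"ry":0,"rz":-10}]' 
python3 -m jog '[{"fingers":0.032,"x":0,"y":0,"z":0,"rx":0,"ry":0,"rz":-5.5},{"fingers":0.032,"x":0,"y":0,"z":0,"rx":0,"ry":0,"rz":0}]'
cat >> h.py <<'E'
def goto(x,y,z=None,yaw=None):
    "shift in tool axes to bring TCP to x,y(,z), and rz to bring tool x to yaw (deg), plus levelling rx ry"
    o=r.get_obs();M=R.from_rotvec(o['orientation']).as_matrix();p=o['tcp_pos']
    d=np.array([x,y,p[2] if z is None else z])-p
    print('t%.2f tcp'%o['clock'],np.round(p,4),'yaw %.1f'%np.degrees(np.arctan2(M[1,0],M[0,0])),'w %.4f'%o['grip_width'],'shift',np.round(M.T@d,4),'F',np.round(o['contact_force'],1),'q7 %.2f'%o['joints'][6])
    if yaw is not None:
        c,s=np.cos(np.radians(yaw)),np.sin(np.radians(yaw));G=np.array([[c,s,0],[s,-c,0],[0,0,-1.]])
        print(' turn',np.round(np.degrees(R.from_matrix(M.T@G).as_rotvec()),2))
def grips():
    for cam in('top','side'):
        p,d=r.grab_frame(cam)
        print(cam,'grips',[(np.round(a['xyz'],3).tolist(),round(a['score'],2)) for a in r.landmark_of('grip1',cam)[:6]])
        C=cloud(cam,d);h=cv2.cvtColor(p,cv2.COLOR_RGB2HSV)
        m=(C[...,2]>.143)&(C[...,2]<.25)&(C[...,1]>.2)&(C[...,1]<.4)&(C[...,0]>.35)&(C[...,0]<.65)
        s=h[...,1]>120;hu=h[...,0]
        for n,k in(('yellow',m&s&(hu>18)&(hu<40)),('blue',m&s&(hu>95)&(hu<130)),('white',m&(h[...,1]<60)&(h[...,2]>100))):
            q=C[k]
            if len(q)>8: print(cam,n,len(q),'mid',np.round((np.percentile(q,3,0)+np.percentile(q,97,0))/2,3),'top',np.round(q[:,2].max(),3))
E
python3 -c "
from h import *
goto(.5243,.3088,.14,105.5);grips()"
```

```text
clock: 14.7
tcp_pos: [0.5218, 0.3087, 0.3012]
orientation: [3.093, 0.549, -0.001]
contact_force: [0.2, 0.0, -0.6]
grip_width: 0.032
gripper_force: 0.0
clock: 15.7
tcp_pos: [0.5222, 0.3075, 0.3015]
orientation: [-2.019, -2.407, 0.0]
contact_force: [0.2, 0.7, -0.4]
grip_width: 0.0316
gripper_force: 0.0
clock: 15.95
tcp_pos: [0.5223, 0.3075, 0.3015]
orientation: [-1.91, -2.494, 0.0]
contact_force: [-0.5, 1.1, 0.2]
grip_width: 0.032
gripper_force: 0.0
t15.95 tcp [0.5223 0.3075 0.3015] yaw 105.1 w 0.0320 shift [0.0008 0.0024 0.1615] F [-0.5  1.1  0.2] q7 -0.54
 turn [-0.02 -0.   -0.38]
top grips [([0.452, 0.5, 0.001], 0.66), ([0.52, 0.306, 0.153], 0.6)]
side grips [([0.522, 0.312, 0.154], 0.66), ([0.432, 0.279, 0.156], 0.61), ([0.48, 0.296, 0.148], 0.57)]
side yellow 84 mid [0.524 0.31  0.157] top 0.169
side blue 88 mid [0.432 0.285 0.156] top 0.169
side white 83 mid [0.478 0.298 0.157] top 0.169
```

```bash
python3 -m jog '[{"fingers":0.032,"x":0.001,"y":0.0018,"z":0.055,"rx":0,"ry":0,"rz":0},{"fingers":0.032,"x":0,"y":0,"z":0.055,"rx":0,"ry":0,"rz":0},{"fingers":0.032,"x":0,"y":0,"z":0.0515,"rx":0,"ry":0,"rz":0},{"fingers":0.0,"x":0,"y":0,"z":0,"rx":0,"ry":0,"rz":0},{"fingers":0.0,"x":0,"y":0,"z":0,"rx":0,"ry":0,"rz":0},{"fingers":0.0,"x":0,"y":0,"z":0,"rx":0,"ry":0,"rz":0},{"fingers":0.0,"x":0,"y":0,"z":0,"rx":0,"ry":0,"rz":0}]' 60; python3 -c "
from h import *
goto(.5243,.3088,.14,105.5)"
```

```text
clock: 17.02
tcp_pos: [0.5242, 0.3097, 0.1419]
orientation: [1.908, 2.495, 0.003]
contact_force: [-0.6, -0.5, -1.4]
grip_width: 0.0107
gripper_force: 61.0
t17.02 tcp [0.5242 0.3097 0.1419] yaw 105.2 w 0.0107 shift [-0.0009 -0.0001  0.0019] F [-0.6 -0.5 -1.4] q7 -0.63
 turn [ 0.12 -0.03 -0.32]
```

```bash
python3 -m jog '[{"fingers":0.0,"x":0,"y":0,"z":-0.02,"rx":0,"ry":0,"rz":0},{"fingers":0.0,"x":0,"y":0,"z":-0.03,"rx":0,"ry":0,"rz":0},{"fingers":0.0,"x":0,"y":0,"z":-0.045,"rx":0,"ry":0,"rz":0},{"fingers":0.0,"x":0,"y":0,"z":-0.045,"rx":0,"ry":0,"rz":0},{"fingers":0.0,"x":0,"y":0,"z":-0.045,"rx":0,"ry":0,"rz":0},{"fingers":0.0,"x":0,"y":0,"z":0,"rx":0,"ry":0,"rz":10},{"fingers":0.0,"x":0,"y":0,"z":0,"rx":0,"ry":0,"rz":10},{"fingers":0.0,"x":0,"y":0,"z":0,"rx":0,"ry":0,"rz":10}]'
python3 -m jog '[{"fingers":0.0,"x":0,"y":0,"z":0,"rx":0,"ry":0,"rz":10},{"fingers":0.0,"x":0,"y":0,"z":0,"rx":0,"ry":0,"rz":10},{"fingers":0.0,"x":0,"y":0,"z":0,"rx":0,"ry":0,"rz":10},{"fingers":0.0,"x":0,"y":0,"z":0,"rx":0,"ry":0,"rz":10},{"fingers":0.0,"x":0,"y":0,"z":0,"rx":0,"ry":0,"rz":10},{"fingers":0.0,"x":0,"y":0,"z":0,"rx":0,"ry":0,"rz":10},{"fingers":0.0,"x":0,"y":0,"z":0,"rx":0,"ry":0,"rz":10},{"fingers":0.0,"x":0,"y":0,"z":0,"rx":0,"ry":0,"rz":5}]'; python3 -c "
from h import *
goto(.642,-.077,.327,0);o=r.get_obs();print(o['gripper_force']);grips()"
```

```text
clock: 18.02
tcp_pos: [0.524, 0.3094, 0.3276]
orientation: [2.494, 1.909, 0.005]
contact_force: [0.6, 0.4, -1.7]
grip_width: 0.0111
gripper_force: 60.9
clock: 19.02
tcp_pos: [0.5239, 0.3096, 0.3274]
orientation: [-3.14, 0.0, -0.004]
contact_force: [0.4, -0.7, -2.0]
grip_width: 0.0112
gripper_force: 60.9
t19.02 tcp [0.5239 0.3096 0.3274] yaw -0.0 w 0.0112 shift [ 0.1181  0.3866 -0.    ] F [ 0.4 -0.7 -2. ] q7 -2.28
 turn [-0.11 -0.14 -0.  ]
60.90332865715027
top grips [([0.481, 0.294, 0.158], 0.5), ([0.526, 0.312, 0.346], 0.49)]
side grips [([0.525, 0.312, 0.342], 0.95), ([0.479, 0.297, 0.15], 0.85), ([0.432, 0.281, 0.157], 0.53)]
side yellow 16 mid [0.522 0.312 0.227] top 0.248
side blue 87 mid [0.432 0.285 0.157] top 0.17
side white 103 mid [0.504 0.298 0.191] top 0.249
```

```bash
python3 -m jog '[{"fingers":0.0,"x":0.0169,"y":0.0552,"z":0,"rx":0,"ry":0,"rz":0},{"fingers":0.0,"x":0.0169,"y":0.0552,"z":0,"rx":0,"ry":0,"rz":0},{"fingers":0.0,"x":0.0169,"y":0.0552,"z":0,"rx":0,"ry":0,"rz":0},{"fingers":0.0,"x":0.0169,"y":0.0552,"z":0,"rx":0,"ry":0,"rz":0},{"fingers":0.0,"x":0.0169,"y":0.0552,"z":0,"rx":0,"ry":0,"rz":0},{"fingers":0.0,"x":0.0169,"y":0.0552,"z":0,"rx":0,"ry":0,"rz":0},{"fingers":0.0,"x":0.0167,"y":0.0554,"z":0,"rx":0,"ry":0,"rz":0},{"fingers":0.0,"x":0,"y":0,"z":0,"rx":0,"ry":0,"rz":0}]'; python3 -c "
from h import *
goto(.642,-.077,.174,0);save('side','s3.png',(150,20,370,190),3.5)
for cam in('side','top'):
  r.grab_frame(cam)
  for n in('grip1','pin1','coat1'):print(n,[(np.round(a['xyz'],3).tolist(),round(a['score'],2)) for a in r.landmark_of(n,cam)[:5]])"
```

```text
clock: 20.23
tcp_pos: [0.6434, -0.0845, 0.3254]
orientation: [3.138, -0.007, 0.001]
contact_force: [-0.4, 1.0, -1.3]
grip_width: 0.0108
gripper_force: 60.9
t20.23 tcp [ 0.6434 -0.0845  0.3254] yaw -0.3 w 0.0108 shift [-0.0015 -0.008   0.1514] F [-0.4  1.  -1.3] q7 -1.56
 turn [ 0.19 -0.03 -0.27]
grip1 [([0.481, 0.297, 0.15], 0.68), ([0.434, 0.284, 0.156], 0.66), ([0.639, -0.078, 0.343], 0.58)]
pin1 [([0.534, -0.076, 0.136], 0.94), ([0.465, -0.074, 0.14], 0.94), ([0.68, -0.076, 0.139], 0.75), ([0.606, -0.076, 0.138], 0.61)]
coat1 [([0.642, -0.083, 0.192], 0.57), ([0.477, 0.293, 0.007], 0.53), ([0.432, 0.281, 0.005], 0.47)]
grip1 [([0.429, 0.282, 0.153], 0.57), ([0.48, 0.297, 0.16], 0.54), ([0.641, -0.073, 0.34], 0.53)]
pin1 [([0.68, -0.08, 0.132], 0.79), ([0.606, -0.082, 0.142], 0.7), ([0.466, -0.077, 0.142], 0.7), ([0.534, -0.079, 0.149], 0.57)]
coat1 [([0.476, 0.296, 0.007], 0.5), ([0.64, -0.074, 0.194], 0.45)]
```

View pics/s3.png

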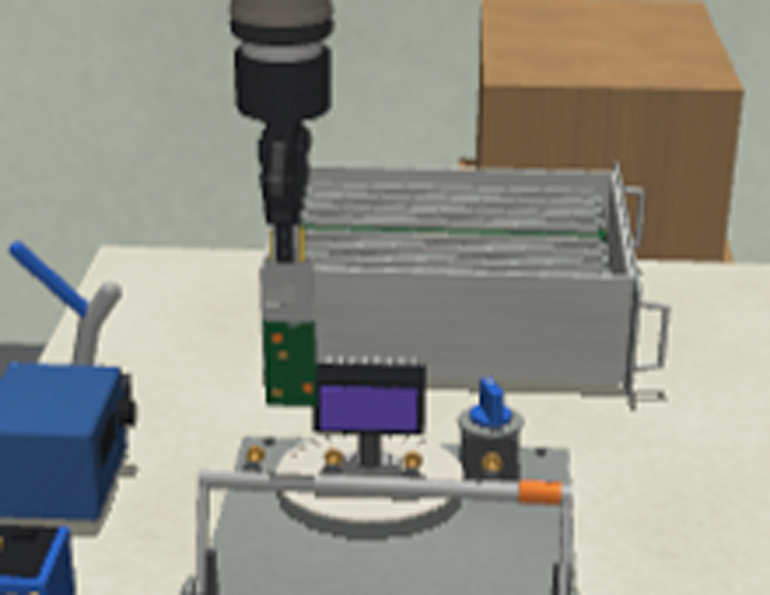

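```bash
python3 -m jog '[{"fingers":0.0,"x":-0.0015,"y":-0.0075,"z":0,"rx":0,"ry":0,"rz":0},{"fingers":0.0,"x":0,"y":0,"z":0.05,"rx":0,"ry":0,"rz":-0.3},{"fingers":0.0,"x":0,"y":0,"z":0.05,"rx":0,"ry":0,"rz":0},{"fingers":0.0,"x":0,"y":0,"z":0.05,"rx":0,"ry":0,"rz":0},{"fingers":0.0,"x":0,"y":0,"z":0,"rx":0,"ry":0,"rz":0}]'; python3 -c "
from h import *
goto(.642,-.077,.174,0)
for cam in('side','top'):
  r.grab_frame(cam)
  for n in('grip1','pin1'):print(n,[(np.round(a['xyz'],3).tolist(),round(a['score'],2)) for a in r.landmark_of(n,cam)[:5] if a['xyz'][1]<0])"
```

```text
clock: 21.3
tcp_pos: [0.6384, -0.0687, 0.1713]
orientation: [-3.141, -0.015, 0.014]
contact_force: [-0.4, -0.0, -0.8]
grip_width: 0.0109
gripper_force: 60.7
t21.30 tcp [ 0.6384 -0.0687  0.1713] yaw 0.5 w 0.0109 shift [ 0.0035  0.0084 -0.0027] F [-0.4 -0.  -0.8] q7 -1.59
 turn [-0.03  0.5   0.55]
grip1 [([0.64, -0.066, 0.188], 0.87)]
pin1 [([0.678, -0.078, 0.141], 0.86), ([0.607, -0.075, 0.138], 0.86), ([0.535, -0.074, 0.138], 0.84), ([0.466, -0.071, 0.142], 0.78), ([0.426, -0.001, 0.05], 0.41)]
grip1 [([0.643, -0.068, 0.191], 0.35)]
pin1 [([0.463, -0.075, 0.144], 0.79), ([0.679, -0.08, 0.135], 0.62), ([0.607, -0.079, 0.141], 0.61), ([0.535, -0.078, 0.144], 0.6)]
```

```bash
python3 -m jog '[{"fingers":0.0,"x":0.0035,"y":0.008,"z":-0.0025,"rx":0,"ry":0,"rz":0.5},{"fingers":0.0,"x":0,"y":0,"z":0,"rx":0,"ry":0,"rz":0},{"fingers":0.0,"x":0,"y":0,"z":0,"rx":0,"ry":0,"rz":0}]'; python3 -c "
from h import *
goto(.642,-.077,.174,0)"
```

```text
clock: 21.98
tcp_pos: [0.6451, -0.0778, 0.1779]
orientation: [3.142, -0.001, 0.0]
contact_force: [0.6, 0.1, -1.6]
grip_width: 0.0112
gripper_force: 60.8
t21.98 tcp [ 0.6451 -0.0778  0.1779] yaw -0.0 w 0.0112 shift [-0.0031 -0.0008  0.0039] F [ 0.6  0.1 -1.6] q7 -1.58
 turn [ 0.   -0.01 -0.04]
```

```bash
python3 -m jog '[{"fingers":0.0,"x":0,"y":-0.0005,"z":0.0037,"rx":0,"ry":0,"rz":0},{"fingers":0.0,"x":0.008,"y":0,"z":0,"rx":0,"ry":0,"rz":0},{"fingers":0.0,"x":0.008,"y":0,"z":0,"rx":0,"ry":0,"rz":0},{"fingers":0.0,"x":0,"y":0,"z":0,"rx":0,"ry":0,"rz":0},{"fingers":0.0,"x":0,"y":0,"z":0,"rx":0,"ry":0,"rz":0}]'; python3 -c "
from h import *
goto(.677,-.077,.174,0)"
python3 -m jog '[{"fingers":0.0,"x":0.006,"y":0,"z":0,"rx":0,"ry":0,"rz":0},{"fingers":0.0,"x":0.006,"y":0,"z":0,"rx":0,"ry":0,"rz":0},{"fingers":0.0,"x":0.002,"y":0,"z":0,"rx":0,"ry":0,"rz":0},{"fingers":0.0,"x":0,"y":0,"z":0,"rx":0,"ry":0,"rz":0},{"fingers":0.0,"x":0,"y":0,"z":0,"rx":0,"ry":0,"rz":0}]'; python3 -c "
from h import *
goto(.677,-.077,.174,0)
save('side','s4.png',(190,80,330,190),5)"
```

```text
clock: 22.6
tcp_pos: [0.6611, -0.0771, 0.1739]
orientation: [3.142, -0.0, -0.0]
contact_force: [-0.8, 0.3, -1.8]
grip_width: 0.0111
gripper_force: 60.8
t22.60 tcp [ 0.6611 -0.0771  0.1739] yaw -0.0 w 0.0111 shift [ 0.0159 -0.0001 -0.0001] F [-0.8  0.3 -1.8] q7 -1.58
 turn [ 0.    0.02 -0.01]
clock: 23.22
tcp_pos: [0.675, -0.0771, 0.174]
orientation: [3.142, -0.0, -0.0]
contact_force: [-0.7, 0.9, -1.4]
grip_width: 0.0108
gripper_force: 60.8
t23.23 tcp [ 0.675  -0.0771  0.174 ] yaw -0.0 w 0.0108 shift [ 0.002  -0.0001 -0.    ] F [-0.7  0.9 -1.4] q7 -1.58
 turn [ 0.    0.01 -0.01]
```

View pics/s4.png

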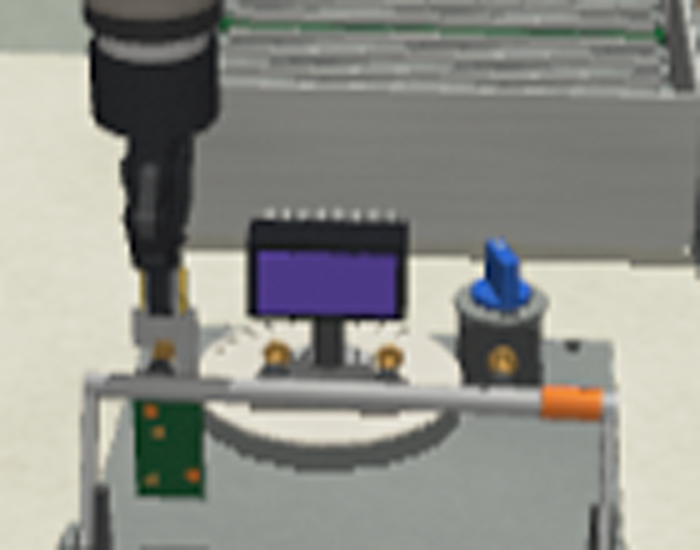

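The pin1 collar shows at (163,352) against the hanger's middle at ≈169, so about 4 mm more is needed.

```bash
python3 -m jog '[{"fingers":0.0,"x":0.004,"y":0,"z":0,"rx":0,"ry":0,"rz":0},{"fingers":0.0,"x":0,"y":0,"z":0,"rx":0,"ry":0,"rz":0},{"fingers":0.0,"x":0,"y":0,"z":0,"rx":0,"ry":0,"rz":0}]'; python3 -m jog '[{"fingers":0.0,"x":0.002,"y":0,"z":0,"rx":0,"ry":0,"rz":0},{"fingers":0.0,"x":0,"y":0,"z":0,"rx":0,"ry":0,"rz":0},{"fingers":0.0,"x":0,"y":0,"z":0,"rx":0,"ry":0,"rz":0}]'
```

```text
clock: 23.65
tcp_pos: [0.6791, -0.0771, 0.174]
orientation: [-3.142, 0.0, -0.0]
contact_force: [-0.0, -0.1, -1.5]
grip_width: 0.0111
gripper_force: 60.8
clock: 24.02
tcp_pos: [0.6799, -0.0771, 0.1737]
orientation: [-3.142, 0.001, 0.004]
contact_force: [-4.6, -0.0, 1.4]
grip_width: 0.0114
gripper_force: 61.4
```

```bash
python3 -m jog '[{"fingers":0.0,"x":-0.003,"y":0,"z":0,"rx":0,"ry":0,"rz":0},{"fingers":0.0,"x":0,"y":0,"z":0.004,"rx":0,"ry":0,"rz":0},{"fingers":0.0,"x":0,"y":0,"z":0.0035,"rx":0,"ry":0,"rz":0},{"fingers":0.0,"x":0,"y":0,"z":0,"rx":0,"ry":0,"rz":0},{"fingers":0.0,"x":0,"y":0,"z":0,"rx":0,"ry":0,"rz":0}]';python3 -m jog '[{"fingers":0.0,"x":0,"y":0,"z":0.0015,"rx":0,"ry":0,"rz":0},{"fingers":0.0,"x":0,"y":0,"z":0,"rx":0,"ry":0,"rz":0},{"fingers":0.0,"x":0,"y":0,"z":0,"rx":0,"ry":0,"rz":0}]'
```

```text
clock: 24.65
tcp_pos: [0.6782, -0.0771, 0.1665]
orientation: [3.142, -0.0, 0.0]
contact_force: [0.5, -0.5, -1.7]
grip_width: 0.0114
gripper_force: 61.1
clock: 25.02
tcp_pos: [0.6781, -0.0771, 0.165]
orientation: [-3.142, 0.0, -0.0]
contact_force: [0.1, 0.8, -1.8]
grip_width: 0.0111
gripper_force: 61.1
```

```bash
for i in 1 2; do python3 -m jog '[{"fingers":0.0,"x":0,"y":0,"z":0.001,"rx":0,"ry":0,"rz":0},{"fingers":0.0,"x":0,"y":0,"z":0,"rx":0,"ry":0,"rz":0},{"fingers":0.0,"x":0,"y":0,"z":0,"rx":0,"ry":0,"rz":0}]'|grep -E 'tcp|contact'; done
```

```text
tcp_pos: [0.6781, -0.0771, 0.164]
contact_force: [0.5, -0.3, -2.1]
tcp_pos: [0.6781, -0.0771, 0.163]
contact_force: [0.1, 0.1, -2.3]
```

```bash
for i in 1 2; do python3 -m jog '[{"fingers":0.0,"x":0,"y":0,"z":0.001,"rx":0,"ry":0,"rz":0},{"fingers":0.0,"x":0,"y":0,"z":0,"rx":0,"ry":0,"rz":0},{"fingers":0.0,"x":0,"y":0,"z":0,"rx":0,"ry":0,"rz":0}]'|grep -E 'tcp|contact'; done; python3 -c "
from h import *
for cam in('side','top'):
  r.grab_frame(cam)
  for n in('grip1','pin1','coat1'):print(n,[(np.round(a['xyz'],3).tolist(),round(a['score'],2)) for a in r.landmark_of(n,cam)[:5] if a['xyz'][1]<0])
save('side','s5.png',(190,100,260,190),6)"
```

```text
tcp_pos: [0.6783, -0.0771, 0.1624]
contact_force: [-0.7, -0.4, 2.3]
tcp_pos: [0.6784, -0.0771, 0.1621]
contact_force: [-1.7, -0.3, 7.0]
grip1 [([0.674, -0.074, 0.178], 0.62)]
pin1 [([0.677, -0.075, 0.141], 0.97), ([0.468, -0.075, 0.144], 0.84), ([0.531, -0.072, 0.14], 0.77), ([0.608, -0.075, 0.137], 0.76)]
coat1 [([0.677, -0.076, 0.031], 0.64)]
grip1 [([0.676, -0.08, 0.176], 0.39)]
pin1 [([0.466, -0.075, 0.14], 0.9), ([0.536, -0.076, 0.148], 0.85), ([0.678, -0.082, 0.135], 0.8), ([0.608, -0.081, 0.142], 0.67)]
coat1 [([0.679, -0.073, 0.035], 0.55)]
```

View pics/s5.png

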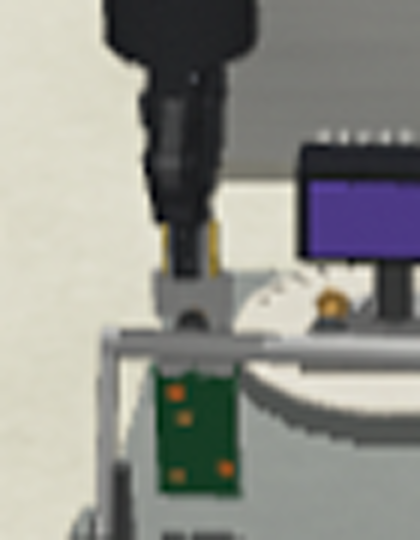

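Seated: upward contact force at the expected height, coating bottom at z≈0.031, and the gold head now hidden behind the hanger. Releasing.

```bash
python3 -m jog '[{"fingers":0.018,"x":0,"y":0,"z":-0.001,"rx":0,"ry":0,"rz":0},{"fingers":0.032,"x":0,"y":0,"z":0,"rx":0,"ry":0,"rz":0},{"fingers":0.032,"x":0,"y":0,"z":0,"rx":0,"ry":0,"rz":0},{"fingers":0.032,"x":0,"y":0,"z":-0.02,"rx":0,"ry":0,"rz":0},{"fingers":0.032,"x":0,"y":0,"z":-0.04,"rx":0,"ry":0,"rz":0},{"fingers":0.032,"x":0,"y":0,"z":-0.06,"rx":0,"ry":0,"rz":0},{"fingers":0.032,"x":0,"y":0,"z":-0.02,"rx":0,"ry":0,"rz":0},{"fingers":0.032,"x":0,"y":0,"z":0,"rx":0,"ry":0,"rz":0}]'; python3 -c "
from h import *
for cam in('side','top'):
  r.grab_frame(cam)
  for n in('grip1','pin1','coat1'):print(n,[(np.round(a['xyz'],3).tolist(),round(a['score'],2)) for a in r.landmark_of(n,cam)[:5] ])
goto(.478,.296,.3,105.5)
save('side','s6.png',(190,100,260,190),6)"
```

```text
clock: 27.98
tcp_pos: [0.6793, -0.0771, 0.3056]
orientation: [3.141, -0.001, 0.009]
contact_force: [-0.4, -0.8, -0.5]
grip_width: 0.0323
gripper_force: 0.0
grip1 [([0.482, 0.296, 0.149], 0.8), ([0.457, 0.499, -0.002], 0.68), ([0.68, -0.075, 0.181], 0.67), ([0.534, -0.075, 0.138], 0.63), ([0.432, 0.28, 0.154], 0.62)]
pin1 [([0.533, -0.074, 0.138], 0.72), ([0.678, -0.079, 0.139], 0.69), ([0.609, -0.078, 0.14], 0.62), ([0.466, -0.074, 0.14], 0.61)]
coat1 [([0.673, -0.08, 0.031], 0.83), ([0.477, 0.294, 0.005], 0.61), ([0.431, 0.284, 0.006], 0.4)]
grip1 [([0.482, 0.298, 0.157], 0.63), ([0.432, 0.282, 0.153], 0.62), ([0.35, 0.45, 0.001], 0.55)]
pin1 [([0.539, -0.08, 0.146], 0.96), ([0.605, -0.081, 0.139], 0.91), ([0.677, -0.078, 0.135], 0.67), ([0.468, -0.075, 0.145], 0.61)]
coat1 [([0.674, -0.076, 0.03], 0.49), ([0.474, 0.296, 0.005], 0.42)]
t28.38 tcp [ 0.6777 -0.0771  0.3009] yaw -0.0 w 0.0318 shift [-0.1998 -0.373   0.0013] F [0.4 0.3 0.4] q7 -1.57
 turn [-1.0000e-01  7.0000e-02 -1.0551e+02]
```

View pics/s6.png

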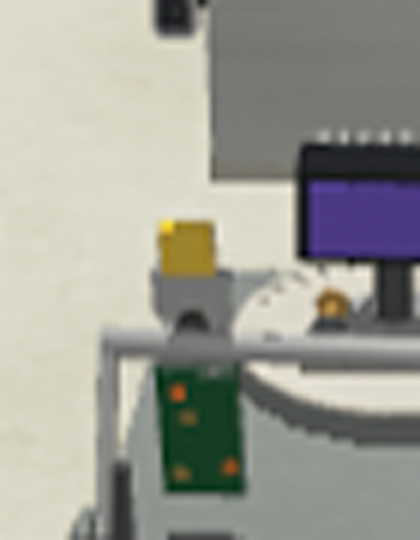

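The yellow board hangs free at (190,250–490), tilted only slightly. Next is white.

```bash
python3 -m jog '[{"fingers":0.032,"x":-0.0283,"y":-0.0534,"z":0,"rx":0,"ry":0,"rz":0},{"fingers":0.032,"x":-0.0283,"y":-0.0534,"z":0,"rx":0,"ry":0,"rz":0},{"fingers":0.032,"x":-0.0283,"y":-0.0534,"z":0,"rx":0,"ry":0,"rz":0},{"fingers":0.032,"x":-0.0283,"y":-0.0534,"z":0,"rx":0,"ry":0,"rz":0},{"fingers":0.032,"x":-0.0283,"y":-0.0534,"z":0,"rx":0,"ry":0,"rz":0},{"fingers":0.032,"x":-0.0283,"y":-0.0534,"z":0,"rx":0,"ry":0,"rz":0},{"fingers":0.032,"x":-0.0283,"y":-0.0534,"z":0,"rx":0,"ry":0,"rz":0},{"fingers":0.032,"x":0,"y":0,"z":0,"rx":0,"ry":0,"rz":-10}]'  | grep tcp
python3 -m jog '[{"fingers":0.032,"x":0,"y":0,"z":0,"rx":0,"ry":0,"rz":-10},{"fingers":0.032,"x":0,"y":0,"z":0,"rx":0,"ry":0,"rz":-10},{"fingers":0.032,"x":0,"y":0,"z":0,"rx":0,"ry":0,"rz":-10},{"fingers":0.032,"x":0,"y":0,"z":0,"rx":0,"ry":0,"rz":-10},{"fingers":0.032,"x":0,"y":0,"z":0,"rx":0,"ry":0,"rz":-10},{"fingers":0.032,"x":0,"y":0,"z":0,"rx":0,"ry":0,"rz":-10},{"fingers":0.032,"x":0,"y":0,"z":0,"rx":0,"ry":0,"rz":-10},{"fingers":0.032,"x":0,"y":0,"z":0,"rx":0,"ry":0,"rz":-10}]' |grep tcp
python3 -m jog '[{"fingers":0.032,"x":0,"y":0,"z":0,"rx":0,"ry":0,"rz":-10},{"fingers":0.032,"x":0,"y":0,"z":0,"rx":0,"ry":0,"rz":-5.5},{"fingers":0.032,"x":0,"y":0,"z":0,"rx":0,"ry":0,"rz":0},{"fingers":0.032,"x":0,"y":0,"z":0,"rx":0,"ry":0,"rz":0}]'|grep tcp
python3 -c "
from h import *
goto(.4795,.297,.14,105.5);grips()"
```

```text
tcp_pos: [0.4762, 0.3028, 0.3022]
tcp_pos: [0.4801, 0.2967, 0.3019]
tcp_pos: [0.4801, 0.2967, 0.3019]
t30.93 tcp [0.4801 0.2967 0.3019] yaw 105.4 w 0.0323 shift [ 0.0005 -0.0004  0.1619] F [-0.8 -0.5 -0.2] q7 -0.53
 turn [-0.01  0.   -0.13]
top grips [([0.68, -0.078, 0.177], 0.66), ([0.48, 0.297, 0.156], 0.39), ([0.806, 0.088, 0.001], 0.26)]
top white 23 mid [0.476 0.291 0.168] top 0.172
side grips [([0.43, 0.282, 0.155], 0.81), ([0.676, -0.069, 0.177], 0.59), ([0.48, 0.297, 0.15], 0.51)]
side blue 88 mid [0.432 0.285 0.157] top 0.169
side white 82 mid [0.478 0.298 0.156] top 0.171
```

```bash
python3 -m jog '[{"fingers":0.032,"x":0,"y":-0.001,"z":0.055,"rx":0,"ry":0,"rz":0},{"fingers":0.032,"x":0,"y":0,"z":0.055,"rx":0,"ry":0,"rz":0},{"fingers":0.032,"x":0,"y":0,"z":0.0519,"rx":0,"ry":0,"rz":0},{"fingers":0.032,"x":0,"y":0,"z":0,"rx":0,"ry":0,"rz":0},{"fingers":0.0,"x":0,"y":0,"z":0,"rx":0,"ry":0,"rz":0},{"fingers":0.0,"x":0,"y":0,"z":0,"rx":0,"ry":0,"rz":0},{"fingers":0.0,"x":0,"y":0,"z":0,"rx":0,"ry":0,"rz":0},{"fingers":0.0,"x":0,"y":0,"z":0,"rx":0,"ry":0,"rz":0}]' 60
python3 -m jog '[{"fingers":0.0,"x":0,"y":0,"z":-0.02,"rx":0,"ry":0,"rz":0},{"fingers":0.0,"x":0,"y":0,"z":-0.03,"rx":0,"ry":0,"rz":0},{"fingers":0.0,"x":0,"y":0,"z":-0.045,"rx":0,"ry":0,"rz":0},{"fingers":0.0,"x":0,"y":0,"z":-0.045,"rx":0,"ry":0,"rz":0},{"fingers":0.0,"x":0,"y":0,"z":-0.047,"rx":0,"ry":0,"rz":0},{"fingers":0.0,"x":0,"y":0,"z":0,"rx":0,"ry":0,"rz":0}]'
```

```text
clock: 32.12
tcp_pos: [0.4797, 0.2975, 0.1424]
orientation: [1.901, 2.5, 0.004]
contact_force: [-3.1, -0.5, 6.5]
grip_width: 0.0112
gripper_force: 61.1
clock: 32.88
tcp_pos: [0.481, 0.2982, 0.3326]
orientation: [1.9, 2.497, 0.015]
contact_force: [1.0, -0.7, -0.7]
grip_width: 0.0107
gripper_force: 59.8
```

```bash
python3 -m jog '[{"fingers":0.0,"x":0,"y":0,"z":0,"rx":0,"ry":0,"rz":10},{"fingers":0.0,"x":0,"y":0,"z":0,"rx":0,"ry":0,"rz":10},{"fingers":0.0,"x":0,"y":0,"z":0,"rx":0,"ry":0,"rz":10},{"fingers":0.0,"x":0,"y":0,"z":0,"rx":0,"ry":0,"rz":10},{"fingers":0.0,"x":0,"y":0,"z":0,"rx":0,"ry":0,"rz":10},{"fingers":0.0,"x":0,"y":0,"z":0,"rx":0,"ry":0,"rz":10},{"fingers":0.0,"x":0,"y":0,"z":0,"rx":0,"ry":0,"rz":10},{"fingers":0.0,"x":0,"y":0,"z":0,"rx":0,"ry":0,"rz":10}]' | grep width
python3 -m jog '[{"fingers":0.0,"x":0,"y":0,"z":0,"rx":0,"ry":0,"rz":10},{"fingers":0.0,"x":0,"y":0,"z":0,"rx":0,"ry":0,"rz":10},{"fingers":0.0,"x":0,"y":0,"z":0,"rx":0,"ry":0,"rz":5.4},{"fingers":0.0,"x":0,"y":0,"z":0,"rx":0,"ry":0,"rz":0}]' | grep -E 'width|tcp|ori|force'
python3 -m jog '[{"fingers":0.0,"x":0.0132,"y":0.0536,"z":0,"rx":0,"ry":0,"rz":0},{"fingers":0.0,"x":0.0132,"y":0.0536,"z":0,"rx":0,"ry":0,"rz":0},{"fingers":0.0,"x":0.0132,"y":0.0536,"z":0,"rx":0,"ry":0,"rz":0},{"fingers":0.0,"x":0.0132,"y":0.0536,"z":0,"rx":0,"ry":0,"rz":0},{"fingers":0.0,"x":0.0132,"y":0.0536,"z":0,"rx":0,"ry":0,"rz":0},{"fingers":0.0,"x":0.0132,"y":0.0536,"z":0,"rx":0,"ry":0,"rz":0},{"fingers":0.0,"x":0.0132,"y":0.0536,"z":0,"rx":0,"ry":0,"rz":0},{"fingers":0.0,"x":0,"y":0,"z":0,"rx":0,"ry":0,"rz":0}]'| grep -E 'width|tcp|force'
python3 -m jog '[{"fingers":0.0,"x":0,"y":0,"z":0,"rx":0,"ry":0,"rz":0},{"fingers":0.0,"x":0,"y":0,"z":0,"rx":0,"ry":0,"rz":0}]'| grep -E 'width|tcp|force'
python3 -c "
from h import *
goto(.573,-.077,.1715,0)
for cam in('side','top'):
  r.grab_frame(cam)
  for n in('grip1','pin1','coat1'):print(n,[(np.round(a['xyz'],3).tolist(),round(a['score'],2)) for a in r.landmark_of(n,cam)[:6] ])
save('side','s7.png',(150,20,370,190),3.5)"
```

```text
grip_width: 0.0109
tcp_pos: [0.4789, 0.2963, 0.3267]
orientation: [3.141, 0.004, -0.0]
contact_force: [-0.9, -0.8, -1.4]
grip_width: 0.0107
gripper_force: 59.8
tcp_pos: [0.572, -0.0849, 0.3266]
contact_force: [0.7, 0.4, -0.5]
grip_width: 0.0112
gripper_force: 59.8
tcp_pos: [0.5719, -0.0769, 0.327]
contact_force: [-0.2, 0.5, -0.8]
grip_width: 0.0107
gripper_force: 59.8
t35.62 tcp [ 0.5719 -0.0769  0.327 ] yaw 0.3 w 0.0107 shift [0.0011 0.0002 0.1555] F [-0.2  0.5 -0.8] q7 -1.55
 turn [-0.03  0.01  0.27]
grip1 [([0.432, 0.283, 0.158], 0.86), ([0.676, -0.073, 0.178], 0.68), ([0.571, -0.074, 0.337], 0.57)]
pin1 [([0.533, -0.074, 0.14], 0.91), ([0.607, -0.075, 0.138], 0.8), ([0.68, -0.075, 0.139], 0.73), ([0.465, -0.074, 0.14], 0.71)]
coat1 [([0.572, -0.078, 0.192], 0.75), ([0.429, 0.282, 0.005], 0.65), ([0.674, -0.077, 0.033], 0.64)]
grip1 [([0.466, -0.078, 0.143], 0.69), ([0.678, -0.077, 0.179], 0.5), ([0.43, 0.281, 0.152], 0.5), ([0.572, -0.079, 0.341], 0.43)]
pin1 [([0.678, -0.077, 0.137], 0.77), ([0.536, -0.077, 0.148], 0.69), ([0.469, -0.076, 0.144], 0.63), ([0.606, -0.082, 0.141], 0.59)]
coat1 [([0.565, -0.078, 0.19], 0.55), ([0.574, -0.078, 0.341], 0.41), ([0.607, 0.486, -0.002], 0.34)]
```

View pics/s7.png

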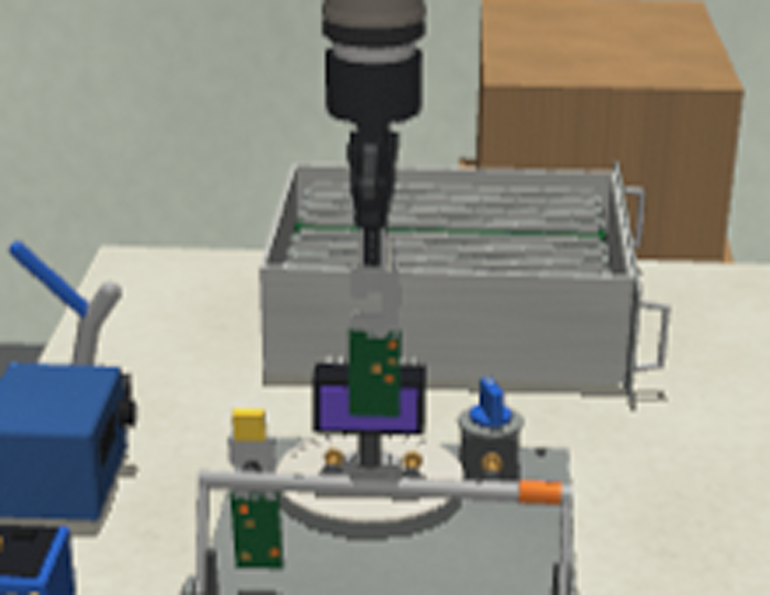

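The board hangs straight between pin heads (334,458) and (412,460). Lowering.

```bash
python3 -m jog '[{"fingers":0.0,"x":0.001,"y":0,"z":0.05,"rx":0,"ry":0,"rz":0.3},{"fingers":0.0,"x":0,"y":0,"z":0.05,"rx":0,"ry":0,"rz":0},{"fingers":0.0,"x":0,"y":0,"z":0.05,"rx":0,"ry":0,"rz":0},{"fingers":0.0,"x":0,"y":0,"z":0.0053,"rx":0,"ry":0,"rz":0},{"fingers":0.0,"x":0,"y":0,"z":0,"rx":0,"ry":0,"rz":0},{"fingers":0.0,"x":0,"y":0,"z":0,"rx":0,"ry":0,"rz":0},{"fingers":0.0,"x":0,"y":0,"z":0,"rx":0,"ry":0,"rz":0}]' | grep -E 'width|force'
python3 -c "
from h import *
goto(.608,-.077,.1718,0)"
```

```text
contact_force: [-0.0, -0.1, -0.2]
grip_width: 0.0107
gripper_force: 59.8
t36.95 tcp [ 0.5742 -0.0786  0.1736] yaw -0.2 w 0.0107 shift [ 0.0338 -0.0017  0.0019] F [-0.  -0.1 -0.2] q7 -1.56
 turn [ 0.01 -0.18 -0.22]
```

```bash
python3 -m jog '[{"fingers":0.0,"x":0,"y":-0.001,"z":0.0015,"rx":0,"ry":0,"rz":0},{"fingers":0.0,"x":0.008,"y":0,"z":0,"rx":0,"ry":0,"rz":0},{"fingers":0.0,"x":0.008,"y":0,"z":0,"rx":0,"ry":0,"rz":0},{"fingers":0.0,"x":0,"y":0,"z":0,"rx":0,"ry":0,"rz":0},{"fingers":0.0,"x":0,"y":0,"z":0,"rx":0,"ry":0,"rz":0}]' | grep -E 'tcp|force'
python3 -m jog '[{"fingers":0.0,"x":0.006,"y":0,"z":0,"rx":0,"ry":0,"rz":0},{"fingers":0.0,"x":0.006,"y":0,"z":0,"rx":0,"ry":0,"rz":0},{"fingers":0.0,"x":0.004,"y":0,"z":0,"rx":0,"ry":0,"rz":0},{"fingers":0.0,"x":0,"y":0,"z":0,"rx":0,"ry":0,"rz":0},{"fingers":0.0,"x":0,"y":0,"z":0,"rx":0,"ry":0,"rz":0}]' | grep -E 'tcp|force'
python3 -c "
from h import *
goto(.608,-.077,.1715,0)"
```

```text
tcp_pos: [0.5865, -0.0776, 0.1701]
contact_force: [-10.8, 1.2, 6.8]
gripper_force: 61.3
tcp_pos: [0.602, -0.0775, 0.1708]
contact_force: [-13.8, 1.2, 14.2]
gripper_force: 63.5
t38.20 tcp [ 0.602  -0.0775  0.1708] yaw -0.2 w 0.0106 shift [ 0.006  -0.0005 -0.0008] F [-13.8   1.2  14.2] q7 -1.57
 turn [-0.03  0.44 -0.23]
```

```bash
python3 -c "
from h import *
save('side','s8.png',(210,90,310,190),6)
for cam in('side','top'):
  r.grab_frame(cam)
  for n in('grip1','pin1','coat1'):print(n,[(np.round(a['xyz'],3).tolist(),round(a['score'],2)) for a in r.landmark_of(n,cam)[:6] ])"
```

```text
grip1 [([0.596, -0.075, 0.182], 0.77), ([0.681, -0.074, 0.176], 0.73), ([0.432, 0.28, 0.154], 0.67)]
pin1 [([0.536, -0.075, 0.136], 0.75), ([0.466, -0.072, 0.144], 0.74), ([0.68, -0.078, 0.141], 0.69), ([0.608, -0.073, 0.139], 0.58)]
coat1 [([0.559, -0.08, 0.042], 0.84), ([0.427, 0.284, 0.006], 0.61), ([0.672, -0.077, 0.031], 0.54)]
grip1 [([0.427, 0.281, 0.154], 0.55), ([0.598, -0.078, 0.189], 0.49)]
pin1 [([0.677, -0.081, 0.136], 0.89), ([0.605, -0.081, 0.14], 0.84), ([0.535, -0.079, 0.147], 0.65), ([0.464, -0.078, 0.144], 0.62)]
coat1 [([0.555, -0.076, 0.042], 0.58), ([0.599, -0.078, 0.191], 0.43)]
```

View pics/s8.png

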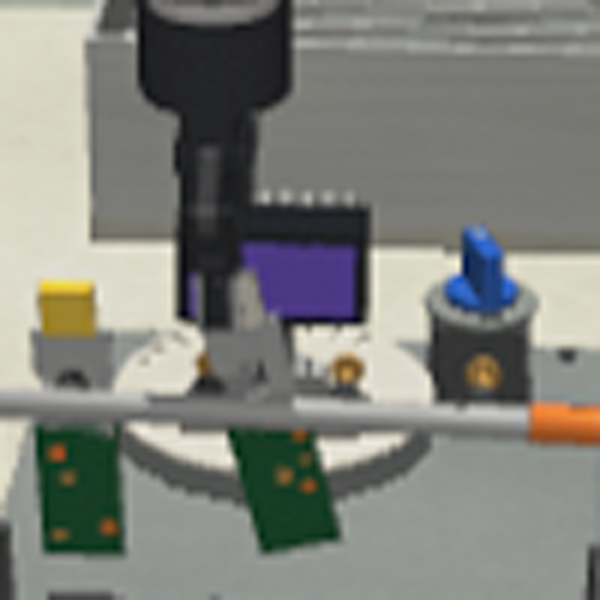

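The white board was knocked about 15.5° in the grip. Its hanger edge (≈(212,360)) hit pin2 at (205,370), so it sat a bit low. I'll back off while tilting the tool the same amount, so the board is upright again.

```bash
python3 -m jog '[{"fingers":0.0,"x":-0.009,"y":0,"z":0,"rx":0,"ry":3,"rz":0},{"fingers":0.0,"x":-0.009,"y":0,"z":0,"rx":0,"ry":5,"rz":0},{"fingers":0.0,"x":-0.009,"y":0,"z":-0.001,"rx":0,"ry":5,"rz":0},{"fingers":0.0,"x":-0.002,"y":0,"z":-0.001,"rx":0,"ry":2.5,"rz":0},{"fingers":0.0,"x":0,"y":0,"z":0,"rx":0,"ry":0,"rz":0},{"fingers":0.0,"x":0,"y":0,"z":0,"rx":0,"ry":0,"rz":0}]'
python3 -c "
from h import *
goto(.577,-.077,.172,0)
p,d=save('side','s9.png',(210,90,310,190),6)
for cam in('side','top'):
  r.grab_frame(cam)
  for n in('grip1','coat1'):print(n,[(np.round(a['xyz'],3).tolist(),round(a['score'],2)) for a in r.landmark_of(n,cam)[:6] if a['xyz'][1]<0])"
```

```text
clock: 39.4
tcp_pos: [0.5769, -0.0775, 0.1704]
orientation: [3.112, -0.006, 0.424]
contact_force: [1.0, 0.4, -0.5]
grip_width: 0.011
gripper_force: 61.2
t39.40 tcp [ 0.5769 -0.0775  0.1704] yaw -0.2 w 0.0110 shift [ 0.0006 -0.0005 -0.0015] F [ 1.   0.4 -0.5] q7 -1.56
 turn [  0.03 -15.51  -0.2 ]
grip1 [([0.568, -0.077, 0.177], 0.84), ([0.678, -0.073, 0.176], 0.71)]
coat1 [([0.57, -0.08, 0.035], 0.74), ([0.677, -0.077, 0.03], 0.54), ([0.424, -0.045, 0.141], 0.22)]
grip1 [([0.679, -0.078, 0.178], 0.6)]
coat1 []
```

View pics/s9.png

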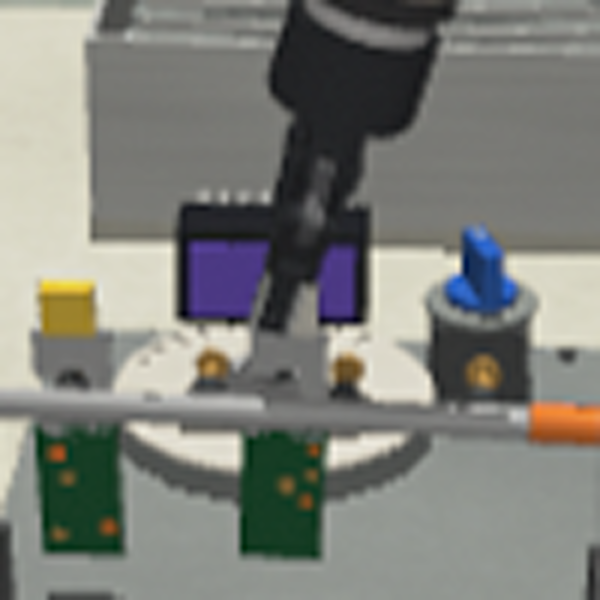

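```bash
cat >> h.py <<'E'
def ray_y(cam,u,v,y=-.077):
    c=r.get_calibration(cam);K=np.array(c['mtx']);T=np.array(c['extrinsics'])
    q=T[:3,:3]@np.linalg.inv(K)@[u,v,1];o=T[:3,3];return o+q*(y-o[1])/q[1]
def coats(n=1):
    "green lower edge and side edges on plane y=-.077, seen from side"
    p=np.mean([r.grab_frame('side')[0].astype(float) for _ in range(n)],0)
    g=p[...,1]-np.maximum(p[...,0],p[...,2])
    B=(g>12).astype(np.uint8);B[:150]=0;B[190:]=0
    N,l,st,ce=cv2.connectedComponentsWithStats(B)
    for i in range(1,N):
        if st[i,4]<60: continue
        x0,y0,w,h=st[i,:4]
        low=[]
        for u in range(x0+3,x0+w-3):
            col=g[y0+h-6:y0+h+4,u];ref=np.median(g[y0+2:y0+h-3,u]);bg=np.median(g[y0+h+3:y0+h+7,u])
            f=np.clip((col-bg)/(ref-bg),0,1);low.append(ray_y('side',u,y0+h-6+f.sum()-.5))
        rows=[];L=[]
        for v in range(y0+2,y0+h-3):
            us=np.where(B[v,x0-2:x0+w+2])[0]+x0-2;a=ray_y('side',us.min()-.5,v);b=ray_y('side',us.max()+.5,v);L.append(((a[0]+b[0])/2,(a[2]+b[2])/2))
        L=np.array(L);k=np.polyfit(L[:,1],L[:,0],1)
        print('coat: low edge z %.4f'%np.median(np.array(low)[:,2]),'mid x %.4f'%L[:,0].mean(),'tilt deg (top to +x) %.1f'%np.degrees(k[0]))
E
python3 -c "
from h import *
coats(4)"
```

```text
coat: low edge z 0.0352 mid x 0.6782 tilt deg (top to +x) -3.0
coat: low edge z 0.0342 mid x 0.5703 tilt deg (top to +x) 1.1
```

White's lower edge is about 1 mm below yellow's seated level, so it needs +10 mm to enter. I'll raise it and re-check.

```bash
python3 -m jog '[{"fingers":0.0,"x":0.0027,"y":0,"z":-0.0096,"rx":0,"ry":0,"rz":0},{"fingers":0.0,"x":0,"y":0,"z":0,"rx":0,"ry":1,"rz":0},{"fingers":0.0,"x":0,"y":0,"z":0,"rx":0,"ry":0,"rz":0}]' 80
python3 -c "
from h import *
goto(.577,-.077,.1804,0);coats(4)"
```

```text
clock: 40.33
tcp_pos: [0.5755, -0.0776, 0.1802]
orientation: [3.108, -0.006, 0.451]
contact_force: [-0.6, 0.2, -2.1]
grip_width: 0.0106
gripper_force: 82.1
t40.33 tcp [ 0.5755 -0.0776  0.1802] yaw -0.2 w 0.0106 shift [ 0.0015 -0.0006  0.0002] F [-0.6  0.2 -2.1] q7 -1.56
 turn [  0.04 -16.52  -0.22]
coat: low edge z 0.0350 mid x 0.6782 tilt deg (top to +x) -3.0
coat: low edge z 0.0443 mid x 0.5705 tilt deg (top to +x) -0.5
```

```bash
python3 -m jog '[{"fingers":0.0,"x":0.0077,"y":0,"z":0.0023,"rx":0,"ry":0,"rz":0},{"fingers":0.0,"x":0.0077,"y":0,"z":0.0023,"rx":0,"ry":0,"rz":0},{"fingers":0.0,"x":0,"y":0,"z":0,"rx":0,"ry":0,"rz":0},{"fingers":0.0,"x":0,"y":0,"z":0,"rx":0,"ry":0,"rz":0}]'
python3 -c "
from h import *
goto(.608,-.077,.1804,0);coats(2)"
```

```text
clock: 41.02
tcp_pos: [0.5921, -0.0776, 0.1799]
orientation: [3.109, -0.006, 0.451]
contact_force: [-0.5, 0.1, -1.7]
grip_width: 0.0104
gripper_force: 82.0
t41.02 tcp [ 0.5921 -0.0776  0.1799] yaw -0.2 w 0.0104 shift [ 0.0154 -0.0007  0.0041] F [-0.5  0.1 -1.7] q7 -1.56
 turn [  0.03 -16.5   -0.21]
coat: low edge z 0.0351 mid x 0.6783 tilt deg (top to +x) -3.9
coat: low edge z 0.0442 mid x 0.5875 tilt deg (top to +x) -0.3
```

```bash
python3 -m jog '[{"fingers":0.0,"x":0.0061,"y":0,"z":0.0018,"rx":0,"ry":0,"rz":0},{"fingers":0.0,"x":0.0061,"y":0,"z":0.0018,"rx":0,"ry":0,"rz":0},{"fingers":0.0,"x":0.0061,"y":0,"z":0.0018,"rx":0,"ry":0,"rz":0},{"fingers":0.0,"x":0.001,"y":0,"z":0.0003,"rx":0,"ry":0,"rz":0},{"fingers":0.0,"x":0,"y":0,"z":0,"rx":0,"ry":0,"rz":0},{"fingers":0.0,"x":0,"y":0,"z":0,"rx":0,"ry":0,"rz":0}]'
python3 -c "
from h import *
goto(.608,-.077,.1804,0);coats(2)"
```

```text
clock: 41.88
tcp_pos: [0.6122, -0.0774, 0.18]
orientation: [3.109, -0.005, 0.451]
contact_force: [0.9, 0.8, -9.1]
grip_width: 0.0103
gripper_force: 81.2
t41.88 tcp [ 0.6122 -0.0774  0.18  ] yaw -0.2 w 0.0103 shift [-0.004  -0.0004 -0.0016] F [ 0.9  0.8 -9.1] q7 -1.56
 turn [ 1.000e-02 -1.652e+01 -2.000e-01]
coat: low edge z 0.0361 mid x 0.6785 tilt deg (top to +x) -5.0
coat: low edge z 0.0438 mid x 0.6081 tilt deg (top to +x) -2.4
```

```bash
python3 -m jog '[{"fingers":0.0,"x":-0.0011,"y":0,"z":0.0038,"rx":0,"ry":0,"rz":0},{"fingers":0.0,"x":-0.0011,"y":0,"z":0.0038,"rx":0,"ry":0,"rz":0},{"fingers":0.0,"x":0,"y":0,"z":0,"rx":0,"ry":0,"rz":0},{"fingers":0.0,"x":0,"y":0,"z":0,"rx":0,"ry":0,"rz":0}]'
python3 -c "
from h import *
goto(.608,-.077,.1804,0);coats(2)"
python3 -m jog '[{"fingers":0.0,"x":-0.0005,"y":0,"z":0.0018,"rx":0,"ry":0,"rz":0},{"fingers":0.0,"x":0,"y":0,"z":0,"rx":0,"ry":0,"rz":0},{"fingers":0.0,"x":0,"y":0,"z":0,"rx":0,"ry":0,"rz":0}]'
python3 -c "
from h import *
coats(2)"
```

```text
clock: 42.48
tcp_pos: [0.6125, -0.0778, 0.1725]
orientation: [3.108, -0.006, 0.452]
contact_force: [-1.1, -0.5, -0.6]
grip_width: 0.0108
gripper_force: 82.1
t42.48 tcp [ 0.6125 -0.0778  0.1725] yaw -0.2 w 0.0108 shift [-0.0021 -0.0008 -0.0089] F [-1.1 -0.5 -0.6] q7 -1.57
 turn [  0.04 -16.55  -0.22]
coat: low edge z 0.0350 mid x 0.6781 tilt deg (top to +x) -2.9
coat: low edge z 0.0364 mid x 0.6085 tilt deg (top to +x) -1.5
clock: 42.95
tcp_pos: [0.6129, -0.0777, 0.1707]
orientation: [3.108, -0.006, 0.453]
contact_force: [1.7, -0.2, -0.7]
grip_width: 0.0106
gripper_force: 82.2
coat: low edge z 0.0352 mid x 0.6782 tilt deg (top to +x) -3.0
coat: low edge z 0.0354 mid x 0.6091 tilt deg (top to +x) 0.9
```

```bash
python3 -m jog '[{"fingers":0.0,"x":-0.0003,"y":0,"z":0.001,"rx":0,"ry":0,"rz":0},{"fingers":0.0,"x":0,"y":0,"z":0,"rx":0,"ry":0,"rz":0},{"fingers":0.0,"x":0,"y":0,"z":0,"rx":0,"ry":0,"rz":0}]' | grep -E 'tcp|contact'
python3 -m jog '[{"fingers":0.018,"x":0,"y":0,"z":0,"rx":0,"ry":0,"rz":0},{"fingers":0.032,"x":0,"y":0,"z":0,"rx":0,"ry":0,"rz":0},{"fingers":0.032,"x":0,"y":0,"z":0,"rx":0,"ry":0,"rz":0},{"fingers":0.032,"x":0,"y":0,"z":-0.02,"rx":0,"ry":0,"rz":0},{"fingers":0.032,"x":0,"y":0,"z":-0.04,"rx":0,"ry":0,"rz":0},{"fingers":0.032,"x":0,"y":0,"z":-0.06,"rx":0,"ry":-5,"rz":0},{"fingers":0.032,"x":0,"y":0,"z":-0.02,"rx":0,"ry":-10,"rz":0},{"fingers":0.032,"x":0,"y":0,"z":0,"rx":0,"ry":-1.5,"rz":0}]'
python3 -c "
from h import *
coats(3)
goto(.432,.2825,.3,0);grips()
r.grab_frame('side');print([np.round(a['xyz'],3).tolist() for a in r.landmark_of('pin1','side')[:5] ])"
```

```text
tcp_pos: [0.613, -0.0777, 0.1698]
contact_force: [4.6, 0.7, 2.4]
clock: 44.42
tcp_pos: [0.5761, -0.0773, 0.3056]
orientation: [-3.142, 0.005, -0.004]
contact_force: [0.2, -0.7, -0.6]
grip_width: 0.0321
gripper_force: 0.0
coat: low edge z 0.0351 mid x 0.6781 tilt deg (top to +x) -2.9
coat: low edge z 0.0323 mid x 0.6092 tilt deg (top to +x) -3.1
t44.58 tcp [ 0.5733 -0.0775  0.3018] yaw -0.2 w 0.0320 shift [-0.1426 -0.3595  0.0021] F [-0.4 -0.4  0.4] q7 -1.56
 turn [-0.01  0.09 -0.21]
top grips [([0.587, -0.356, 0.033], 0.74), ([0.679, -0.076, 0.177], 0.62), ([0.429, 0.282, 0.151], 0.59)]
top blue 46 mid [0.427 0.281 0.162] top 0.174
side grips [([0.606, -0.071, 0.175], 0.83), ([0.431, 0.285, 0.157], 0.65), ([0.676, -0.074, 0.177], 0.59)]
side blue 87 mid [0.432 0.285 0.157] top 0.171
[[0.608, -0.074, 0.142], [0.679, -0.076, 0.141], [0.348, 0.456, 0.002], [0.467, -0.074, 0.143], [0.536, -0.074, 0.135]]
```

Both boards hang. Now blue, this time checking the coat edge before inserting; the seated reference is about 0.032, so entry should be about 0.0415.

```bash
python3 -m jog '[{"fingers":0.032,"x":-0.0203,"y":-0.0514,"z":0,"rx":0,"ry":0,"rz":0},{"fingers":0.032,"x":-0.0203,"y":-0.0514,"z":0,"rx":0,"ry":0,"rz":0},{"fingers":0.032,"x":-0.0203,"y":-0.0514,"z":0,"rx":0,"ry":0,"rz":0},{"fingers":0.032,"x":-0.0203,"y":-0.0514,"z":0,"rx":0,"ry":0,"rz":0},{"fingers":0.032,"x":-0.0203,"y":-0.0514,"z":0,"rx":0,"ry":0,"rz":0},{"fingers":0.032,"x":-0.0203,"y":-0.0514,"z":0,"rx":0,"ry":0,"rz":0},{"fingers":0.032,"x":-0.0203,"y":-0.0514,"z":0,"rx":0,"ry":0,"rz":0},{"fingers":0.032,"x":0,"y":0,"z":0,"rx":0,"ry":0,"rz":-10}]'  | grep tcp
python3 -m jog '[{"fingers":0.032,"x":0,"y":0,"z":0,"rx":0,"ry":0,"rz":-10},{"fingers":0.032,"x":0,"y":0,"z":0,"rx":0,"ry":0,"rz":-10},{"fingers":0.032,"x":0,"y":0,"z":0,"rx":0,"ry":0,"rz":-10},{"fingers":0.032,"x":0,"y":0,"z":0,"rx":0,"ry":0,"rz":-10},{"fingers":0.032,"x":0,"y":0,"z":0,"rx":0,"ry":0,"rz":-10},{"fingers":0.032,"x":0,"y":0,"z":0,"rx":0,"ry":0,"rz":-10},{"fingers":0.032,"x":0,"y":0,"z":0,"rx":0,"ry":0,"rz":-10},{"fingers":0.032,"x":0,"y":0,"z":0,"rx":0,"ry":0,"rz":-10}]' |grep tcp
python3 -m jog '[{"fingers":0.032,"x":0,"y":0,"z":0,"rx":0,"ry":0,"rz":-10},{"fingers":0.032,"x":0,"y":0,"z":0,"rx":0,"ry":0,"rz":-5.7},{"fingers":0.032,"x":0,"y":0,"z":0,"rx":0,"ry":0,"rz":0},{"fingers":0.032,"x":0,"y":0,"z":0,"rx":0,"ry":0,"rz":0}]'|grep tcp
python3 -c "
from h import *
goto(.4315,.283,.14,105.5);grips()"
```

```text
tcp_pos: [0.4304, 0.2876, 0.3041]
tcp_pos: [0.4332, 0.2826, 0.3038]
tcp_pos: [0.4333, 0.2826, 0.3038]
t47.38 tcp [0.4333 0.2826 0.3038] yaw 105.4 w 0.0324 shift [ 0.0009 -0.0017  0.1638] F [-0.2 -0.5  0.1] q7 -0.53
 turn [ 0.01  0.01 -0.14]
top grips [([0.605, -0.076, 0.182], 0.58), ([0.431, 0.284, 0.154], 0.5), ([0.679, -0.076, 0.179], 0.41), ([0.608, -0.077, 0.029], 0.16)]
top blue 42 mid [0.427 0.28  0.162] top 0.173
side grips [([0.602, -0.075, 0.176], 0.76), ([0.43, 0.282, 0.158], 0.74), ([0.676, -0.076, 0.178], 0.59)]
side blue 88 mid [0.432 0.285 0.157] top 0.169
```

```bash
python3 -m jog '[{"fingers":0.032,"x":0.0005,"y":-0.0013,"z":0.055,"rx":0,"ry":0,"rz":0},{"fingers":0.032,"x":0,"y":0,"z":0.055,"rx":0,"ry":0,"rz":0},{"fingers":0.032,"x":0,"y":0,"z":0.0525,"rx":0,"ry":0,"rz":0},{"fingers":0.032,"x":0,"y":0,"z":0,"rx":0,"ry":0,"rz":0},{"fingers":0.0,"x":0,"y":0,"z":0,"rx":0,"ry":0,"rz":0},{"fingers":0.0,"x":0,"y":0,"z":0,"rx":0,"ry":0,"rz":0},{"fingers":0.0,"x":0,"y":0,"z":0,"rx":0,"ry":0,"rz":0},{"fingers":0.0,"x":0,"y":0,"z":0,"rx":0,"ry":0,"rz":0}]' 90
python3 -m jog '[{"fingers":0.0,"x":0,"y":0,"z":-0.02,"rx":0,"ry":0,"rz":0},{"fingers":0.0,"x":0,"y":0,"z":-0.03,"rx":0,"ry":0,"rz":0},{"fingers":0.0,"x":0,"y":0,"z":-0.045,"rx":0,"ry":0,"rz":0},{"fingers":0.0,"x":0,"y":0,"z":-0.045,"rx":0,"ry":0,"rz":0},{"fingers":0.0,"x":0,"y":0,"z":-0.047,"rx":0,"ry":0,"rz":0},{"fingers":0.0,"x":0,"y":0,"z":0,"rx":0,"ry":0,"rz":0}]'
python3 -m jog '[{"fingers":0.0,"x":0,"y":0,"z":0,"rx":0,"ry":0,"rz":10},{"fingers":0.0,"x":0,"y":0,"z":0,"rx":0,"ry":0,"rz":10},{"fingers":0.0,"x":0,"y":0,"z":0,"rx":0,"ry":0,"rz":10},{"fingers":0.0,"x":0,"y":0,"z":0,"rx":0,"ry":0,"rz":10},{"fingers":0.0,"x":0,"y":0,"z":0,"rx":0,"ry":0,"rz":10},{"fingers":0.0,"x":0,"y":0,"z":0,"rx":0,"ry":0,"rz":10},{"fingers":0.0,"x":0,"y":0,"z":0,"rx":0,"ry":0,"rz":10},{"fingers":0.0,"x":0,"y":0,"z":0,"rx":0,"ry":0,"rz":10}]' | grep width
python3 -m jog '[{"fingers":0.0,"x":0,"y":0,"z":0,"rx":0,"ry":0,"rz":10},{"fingers":0.0,"x":0,"y":0,"z":0,"rx":0,"ry":0,"rz":10},{"fingers":0.0,"x":0,"y":0,"z":0,"rx":0,"ry":0,"rz":5.4},{"fingers":0.0,"x":0,"y":0,"z":0,"rx":0,"ry":0,"rz":0}]' | grep -E 'width|tcp|force'
python3 -c "
from h import *
goto(.503,-.077,.33,0)"
```

```text
clock: 48.58
tcp_pos: [0.433, 0.284, 0.1436]
orientation: [1.901, 2.499, 0.005]
contact_force: [-2.3, -0.7, 8.2]
grip_width: 0.0102
gripper_force: 89.0
clock: 49.32
tcp_pos: [0.4337, 0.2845, 0.3334]
orientation: [1.9, 2.497, 0.014]
contact_force: [0.5, -0.1, -2.0]
grip_width: 0.0104
gripper_force: 88.0
grip_width: 0.0102
tcp_pos: [0.4316, 0.2826, 0.3279]
contact_force: [-0.1, -0.4, -1.4]
grip_width: 0.0104
gripper_force: 88.0
t50.83 tcp [0.4316 0.2826 0.3279] yaw 0.1 w 0.0104 shift [ 0.0705  0.3598 -0.0019] F [-0.1 -0.4 -1.4] q7 -2.32
 turn [0.04 0.02 0.15]
```

```bash
python3 -m jog '[{"fingers":0.0,"x":0.0101,"y":0.0514,"z":0,"rx":0,"ry":0,"rz":0},{"fingers":0.0,"x":0.0101,"y":0.0514,"z":0,"rx":0,"ry":0,"rz":0},{"fingers":0.0,"x":0.0101,"y":0.0514,"z":0,"rx":0,"ry":0,"rz":0},{"fingers":0.0,"x":0.0101,"y":0.0514,"z":0,"rx":0,"ry":0,"rz":0},{"fingers":0.0,"x":0.0101,"y":0.0514,"z":0,"rx":0,"ry":0,"rz":0},{"fingers":0.0,"x":0.0101,"y":0.0514,"z":0,"rx":0,"ry":0,"rz":0},{"fingers":0.0,"x":0.0101,"y":0.0514,"z":0,"rx":0,"ry":0,"rz":0},{"fingers":0.0,"x":0,"y":0,"z":0,"rx":0,"ry":0,"rz":0}]'| grep -E 'width|tcp|force'
python3 -m jog '[{"fingers":0.0,"x":0,"y":0,"z":0,"rx":0,"ry":0,"rz":0},{"fingers":0.0,"x":0,"y":0,"z":0,"rx":0,"ry":0,"rz":0}]'| grep -E 'width|tcp|force'
python3 -c "
from h import *
goto(.503,-.077,.175,0)
for cam in('side','top'):
  r.grab_frame(cam)
  for n in('grip1','pin1','coat1'):print(n,[(np.round(a['xyz'],3).tolist(),round(a['score'],2)) for a in r.landmark_of(n,cam)[:6] if a['xyz'][1]<0])"
```

```text
tcp_pos: [0.503, -0.0819, 0.328]
contact_force: [-0.7, 0.6, -2.4]
grip_width: 0.0101
gripper_force: 88.3
tcp_pos: [0.5031, -0.0752, 0.3283]
contact_force: [-0.4, 0.4, -0.5]
grip_width: 0.0098
gripper_force: 88.3
t52.08 tcp [ 0.5031 -0.0752  0.3283] yaw 0.3 w 0.0098 shift [-1.000e-04  1.800e-03  1.533e-01] F [-0.4  0.4 -0.5] q7 -1.54
 turn [-0.02  0.01  0.27]
grip1 [([0.501, -0.076, 0.342], 0.96), ([0.604, -0.073, 0.176], 0.84), ([0.679, -0.07, 0.176], 0.74)]
pin1 [([0.606, -0.075, 0.137], 0.93), ([0.537, -0.075, 0.139], 0.9), ([0.681, -0.078, 0.136], 0.87), ([0.466, -0.075, 0.139], 0.74)]
coat1 [([0.677, -0.076, 0.034], 0.86), ([0.608, -0.084, 0.034], 0.74), ([0.497, -0.074, 0.191], 0.71), ([0.605, -0.075, 0.176], 0.15)]
grip1 [([0.602, -0.075, 0.184], 0.45), ([0.68, -0.074, 0.176], 0.41), ([0.501, -0.076, 0.339], 0.36)]
pin1 [([0.535, -0.078, 0.146], 0.93), ([0.677, -0.079, 0.134], 0.88), ([0.607, -0.08, 0.143], 0.75), ([0.468, -0.076, 0.142], 0.64), ([0.605, -0.075, 0.184], 0.42)]
coat1 [([0.5, -0.077, 0.188], 0.5), ([0.609, -0.079, 0.031], 0.39), ([0.675, -0.077, 0.032], 0.36)]
```

```bash
python3 -m jog '[{"fingers":0.0,"x":0,"y":0.0018,"z":0.05,"rx":0,"ry":0,"rz":0.2},{"fingers":0.0,"x":0,"y":0,"z":0.05,"rx":0,"ry":0,"rz":0},{"fingers":0.0,"x":0,"y":0,"z":0.05,"rx":0,"ry":0,"rz":0},{"fingers":0.0,"x":0,"y":0,"z":0.003,"rx":0,"ry":0,"rz":0},{"fingers":0.0,"x":0,"y":0,"z":0,"rx":0,"ry":0,"rz":0},{"fingers":0.0,"x":0,"y":0,"z":0,"rx":0,"ry":0,"rz":0},{"fingers":0.0,"x":0,"y":0,"z":0,"rx":0,"ry":0,"rz":0}]' | grep -E 'width|force'
python3 -c "
from h import *
goto(.503,-.077,.175,0);coats(4)"
```

```text
contact_force: [-0.1, -0.1, -2.4]
grip_width: 0.0101
gripper_force: 88.3
t53.35 tcp [ 0.5043 -0.0787  0.177 ] yaw -0.1 w 0.0101 shift [-0.0013 -0.0017  0.002 ] F [-0.1 -0.1 -2.4] q7 -1.55
 turn [ 0.01 -0.17 -0.12]
coat: low edge z 0.0355 mid x 0.6781 tilt deg (top to +x) -2.9
coat: low edge z 0.0317 mid x 0.6094 tilt deg (top to +x) -3.3
coat: low edge z 0.0401 mid x 0.5045 tilt deg (top to +x) 0.4
```

Low edge reads 0.040, about mid-slot. I'll insert in small steps and watch the force.

```bash
python3 -m jog '[{"fingers":0.0,"x":0.006,"y":-0.0017,"z":0,"rx":0,"ry":0,"rz":0},{"fingers":0.0,"x":0.003,"y":0,"z":0,"rx":0,"ry":0,"rz":0},{"fingers":0.0,"x":0.002,"y":0,"z":0,"rx":0,"ry":0,"rz":0},{"fingers":0.0,"x":0,"y":0,"z":0,"rx":0,"ry":0,"rz":0},{"fingers":0.0,"x":0,"y":0,"z":0,"rx":0,"ry":0,"rz":0}]' | grep -E 'tcp|contact'
python3 -m jog '[{"fingers":0.0,"x":0.002,"y":0,"z":0,"rx":0,"ry":0,"rz":0},{"fingers":0.0,"x":0,"y":0,"z":0,"rx":0,"ry":0,"rz":0},{"fingers":0.0,"x":0,"y":0,"z":0,"rx":0,"ry":0,"rz":0}]' | grep -E 'tcp|contact'
python3 -m jog '[{"fingers":0.0,"x":0.002,"y":0,"z":0,"rx":0,"ry":0,"rz":0},{"fingers":0.0,"x":0,"y":0,"z":0,"rx":0,"ry":0,"rz":0},{"fingers":0.0,"x":0,"y":0,"z":0,"rx":0,"ry":0,"rz":0}]' | grep -E 'tcp|contact'
python3 -c "
from h import *
coats(2)"
```

```text
tcp_pos: [0.5141, -0.077, 0.1753]
contact_force: [-0.1, -0.4, -1.9]
tcp_pos: [0.5162, -0.0769, 0.1754]
contact_force: [0.3, 0.0, -1.1]
tcp_pos: [0.5182, -0.0769, 0.1754]
contact_force: [0.3, -0.2, -1.0]
coat: low edge z 0.0353 mid x 0.6782 tilt deg (top to +x) -3.0
coat: low edge z 0.0317 mid x 0.6094 tilt deg (top to +x) -3.3
coat: low edge z 0.0372 mid x 0.5175 tilt deg (top to +x) 1.0
```

```bash
python3 -m jog '[{"fingers":0.0,"x":0.003,"y":0,"z":-0.0012,"rx":0,"ry":0,"rz":0},{"fingers":0.0,"x":0.004,"y":0,"z":0,"rx":0,"ry":0,"rz":0},{"fingers":0.0,"x":0,"y":0,"z":0,"rx":0,"ry":0,"rz":0},{"fingers":0.0,"x":0,"y":0,"z":0,"rx":0,"ry":0,"rz":0}]' | grep -E 'tcp|contact'
python3 -m jog '[{"fingers":0.0,"x":0.004,"y":0,"z":0,"rx":0,"ry":0,"rz":0},{"fingers":0.0,"x":0.004,"y":0,"z":0,"rx":0,"ry":0,"rz":0},{"fingers":0.0,"x":0,"y":0,"z":0,"rx":0,"ry":0,"rz":0},{"fingers":0.0,"x":0,"y":0,"z":0,"rx":0,"ry":0,"rz":0}]' | grep -E 'tcp|contact'
python3 -c "
from h import *
coats(2)"
```

```text
tcp_pos: [0.5251, -0.077, 0.1765]
contact_force: [-0.2, 0.1, -1.6]
tcp_pos: [0.5332, -0.077, 0.1765]
contact_force: [1.0, -0.1, -1.9]
coat: low edge z 0.0352 mid x 0.6782 tilt deg (top to +x) -3.0
coat: low edge z 0.0316 mid x 0.6094 tilt deg (top to +x) -3.3
coat: low edge z 0.0392 mid x 0.5335 tilt deg (top to +x) -1.4
```

```bash
python3 -m jog '[{"fingers":0.0,"x":0.005,"y":0,"z":0,"rx":0,"ry":0,"rz":0},{"fingers":0.0,"x":0,"y":0,"z":0,"rx":0,"ry":0,"rz":0},{"fingers":0.0,"x":0,"y":0,"z":0,"rx":0,"ry":0,"rz":0}]' | grep -E 'tcp|contact'
python3 -m jog '[{"fingers":0.0,"x":0,"y":0,"z":0.003,"rx":0,"ry":0,"rz":0},{"fingers":0.0,"x":0,"y":0,"z":0.002,"rx":0,"ry":0,"rz":0},{"fingers":0.0,"x":0,"y":0,"z":0,"rx":0,"ry":0,"rz":0},{"fingers":0.0,"x":0,"y":0,"z":0,"rx":0,"ry":0,"rz":0}]' | grep -E 'tcp|contact'
python3 -c "
from h import *
coats(2)"
```

```text
tcp_pos: [0.5382, -0.077, 0.1766]
contact_force: [-0.3, 0.2, -1.2]
tcp_pos: [0.5382, -0.077, 0.1716]
contact_force: [0.2, -0.3, -1.4]
coat: low edge z 0.0352 mid x 0.6782 tilt deg (top to +x) -3.0
coat: low edge z 0.0317 mid x 0.6093 tilt deg (top to +x) -3.1
coat: low edge z 0.0340 mid x 0.5386 tilt deg (top to +x) -0.1
```

Past the slot's range with no contact, so the pin is rising into the notch. I'll lower until it touches.

```bash
for i in 1 2 3 4; do python3 -m jog '[{"fingers":0.0,"x":0,"y":0,"z":0.0012,"rx":0,"ry":0,"rz":0},{"fingers":0.0,"x":0,"y":0,"z":0,"rx":0,"ry":0,"rz":0},{"fingers":0.0,"x":0,"y":0,"z":0,"rx":0,"ry":0,"rz":0}]' | grep -E 'tcp|contact'; done
python3 -c "
from h import *
coats(2)"
```

```text
tcp_pos: [0.5382, -0.0769, 0.1704]
contact_force: [0.6, -0.2, -1.5]
tcp_pos: [0.5382, -0.077, 0.1692]
contact_force: [-0.1, -0.6, -2.7]
tcp_pos: [0.5384, -0.077, 0.1682]
contact_force: [-1.1, -0.7, 1.6]
tcp_pos: [0.5386, -0.077, 0.1678]
contact_force: [-2.8, 0.3, 9.0]
coat: low edge z 0.0346 mid x 0.6782 tilt deg (top to +x) -3.0
coat: low edge z 0.0317 mid x 0.6095 tilt deg (top to +x) -1.9
coat: low edge z 0.0300 mid x 0.5387 tilt deg (top to +x) 0.5
```

```bash
python3 -m jog '[{"fingers":0.018,"x":0,"y":0,"z":-0.001,"rx":0,"ry":0,"rz":0},{"fingers":0.032,"x":0,"y":0,"z":0,"rx":0,"ry":0,"rz":0},{"fingers":0.032,"x":0,"y":0,"z":0,"rx":0,"ry":0,"rz":0},{"fingers":0.032,"x":0,"y":0,"z":-0.02,"rx":0,"ry":0,"rz":0},{"fingers":0.032,"x":0,"y":0,"z":-0.05,"rx":0,"ry":0,"rz":0},{"fingers":0.032,"x":0,"y":0,"z":-0.06,"rx":0,"ry":0,"rz":0},{"fingers":0.032,"x":0,"y":-0.06,"z":-0.04,"rx":0,"ry":0,"rz":0},{"fingers":0.032,"x":0,"y":-0.06,"z":0,"rx":0,"ry":0,"rz":0}]'|grep tcp
python3 -m jog '[{"fingers":0.032,"x":0,"y":-0.06,"z":0,"rx":0,"ry":0,"rz":0},{"fingers":0.032,"x":0,"y":-0.06,"z":0,"rx":0,"ry":0,"rz":0},{"fingers":0.032,"x":0,"y":-0.04,"z":0,"rx":0,"ry":0,"rz":0},{"fingers":0.032,"x":0,"y":0,"z":0,"rx":0,"ry":0,"rz":0},{"fingers":0.032,"x":0,"y":0,"z":0,"rx":0,"ry":0,"rz":0},{"fingers":0.032,"x":0,"y":0,"z":0,"rx":0,"ry":0,"rz":0}]'|grep tcp
python3 -c "
from h import *
coats(3);pointer()
for cam in('side','top'):
  r.grab_frame(cam)
  for n in('grip1','pin1','flux','tin','paste','brush','cutters'):print(n,[(np.round(a['xyz'],3).tolist(),round(a['score'],2)) for a in r.landmark_of(n,cam)[:4 if n in('grip1','pin1') else 1]])
a=cv2.cvtColor(r.grab_frame('side')[0],cv2.COLOR_RGB2BGR)[100:200,190:330];b=cv2.cvtColor(r.grab_frame('top')[0],cv2.COLOR_RGB2BGR)[150:225,330:410]
a=cv2.resize(a,(560,400),interpolation=cv2.INTER_CUBIC)
b=cv2.resize(b,(213,200),interpolation=cv2.INTER_CUBIC);b=cv2.copyMakeBorder(b,0,200,0,0,0);cv2.imwrite('pics/f1.png',np.hstack([a,b]))"
```

```text
tcp_pos: [0.5402, 0.0354, 0.336]
tcp_pos: [0.5391, 0.1932, 0.3324]
coat: low edge z 0.0351 mid x 0.6781 tilt deg (top to +x) -2.9
coat: low edge z 0.0317 mid x 0.6096 tilt deg (top to +x) -2.2
coat: low edge z 0.0321 mid x 0.5383 tilt deg (top to +x) 1.0
{'pointer_tip': [[0.5905, -0.3558, 0.0337]], 'mark': [[0.5854, -0.3542, 0.0328], [0.5892, -0.3563, 0.0305]]}
orange 15 [ 0.5854 -0.3407  0.0346] ang [-94.  -92.8 -90. ]
grip1 [([0.678, -0.072, 0.178], 0.72), ([0.536, -0.078, 0.178], 0.66), ([0.604, -0.075, 0.178], 0.57)]
pin1 [([0.68, -0.078, 0.142], 0.87), ([0.466, -0.077, 0.14], 0.83), ([0.537, -0.074, 0.138], 0.78), ([0.606, -0.077, 0.138], 0.59)]
flux [([0.348, 0.453, 0.002], 0.75)]
tin [([0.732, 0.255, -0.004], 0.84)]
paste [([0.806, 0.087, -0.001], 0.88)]
brush [([0.612, 0.496, 0.003], 0.77)]
cutters [([0.456, 0.499, -0.004], 0.94)]
grip1 [([0.681, -0.08, 0.176], 0.67), ([0.604, -0.076, 0.184], 0.57), ([0.534, -0.08, 0.146], 0.43), ([0.538, -0.078, 0.177], 0.42)]
pin1 [([0.534, -0.077, 0.146], 0.78), ([0.607, -0.082, 0.14], 0.73), ([0.679, -0.08, 0.135], 0.71), ([0.534, -0.075, 0.177], 0.66)]
flux [([0.584, -0.353, 0.034], 0.73)]
tin [([0.731, 0.254, 0.002], 0.66)]
paste [([0.804, 0.09, -0.0], 0.64)]
brush [([0.606, 0.485, -0.002], 0.86)]
cutters []
```

View pics/f1.png

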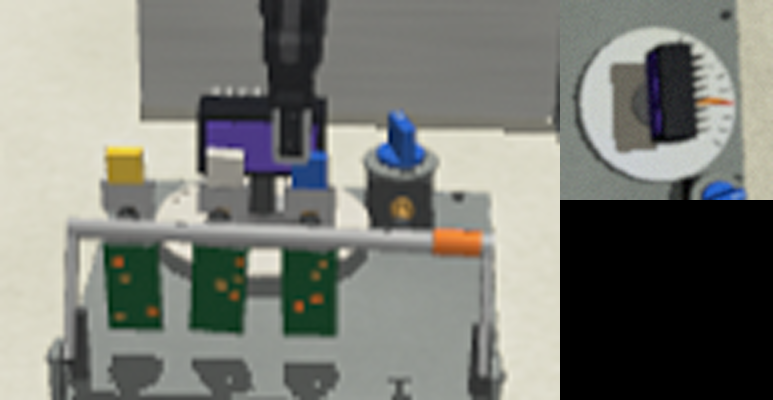

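```bash
python3 -c "
from h import *
P,D=[],[]
for _ in range(4):
    p,d=r.grab_frame('side');P.append(p.astype(float));D.append(cloud('side',d))
p=np.mean(P,0);C=np.median(D,0)
for n,x in(('yellow',.678),('white',.608),('blue',.538)):
    for nm,lo,hi in(('coat',.04,.1),('grip',.166,.19)):
        k=(abs(C[...,0]-x)<(.018 if nm=='coat' else .012))&(abs(C[...,1]+.075)<.02)&(C[...,2]>lo)&(C[...,2]<hi)
        q=C[k]; s=np.polyfit(q[:,2],q[:,1],1)
        print(n,nm,len(q),np.round(np.median(q,0),4),'ymax slope %.3f'%s[0],'ztop %.4f'%q[:,2].max(),'x mid %.4f'%((np.percentile(q[:,0],2)+np.percentile(q[:,0],98))/2))
a=cv2.resize(p[125:180,205:280][:,:,::-1],None,fx=8,fy=8,interpolation=cv2.INTER_CUBIC).clip(0,255)
t=np.mean([r.grab_frame('top')[0].astype(float) for _ in range(4)],0)
b=cv2.resize(t[175:200,375:400][:,:,::-1],(150,150),interpolation=cv2.INTER_CUBIC).clip(0,255)
b=cv2.copyMakeBorder(b,0,a.shape[0]-150,0,0,0);cv2.imwrite('pics/f2.png',np.hstack([a,b]))
# dial centre
h=cv2.cvtColor(t.astype(np.uint8),cv2.COLOR_RGB2HSV)
m=((h[...,1]<35)&(h[...,2]>165)).astype(np.uint8);m[:150]=0;m[225:]=0;m[:,:333]=0;m[:,:][:,400:]=0
c=max(cv2.findContours(m,0,1)[0],key=cv2.contourArea);cen=cv2.minEnclosingCircle(c);print(cen,cv2.fitEllipse(cv2.convexHull(c)))
o=(h[...,1]>110)&(h[...,0]<20);o[:150]=0;o[225:]=0;o[:,:370]=0;o[:,405:]=0
v,u=np.where(o);
for cc in np.unique(u): 
    w=(t[160:215,cc,0]-t[160:215,cc,2]).clip(30)-30;print(cc,round((w*np.arange(160,215)).sum()/w.sum(),2),h[v[u==cc],cc,0].tolist())
print('mark px',w2px('top',(.587,-.3545,.03)))
"
```

```text
yellow coat 185 [ 0.6773 -0.0763  0.0713] ymax slope 0.029 ztop 0.0991 x mid 0.6777
yellow grip 54 [ 0.6781 -0.0707  0.178 ] ymax slope 0.055 ztop 0.1896 x mid 0.6770
white coat 189 [ 0.607  -0.077   0.0715] ymax slope 0.015 ztop 0.1000 x mid 0.6082
white grip 51 [ 0.6053 -0.072   0.1773] ymax slope -0.011 ztop 0.1896 x mid 0.6054
blue coat 186 [ 0.5374 -0.077   0.0692] ymax slope 0.005 ztop 0.0995 x mid 0.5384
blue grip 53 [ 0.5356 -0.0717  0.178 ] ymax slope -0.043 ztop 0.1898 x mid 0.5370
((366.4278259277344, 188.7371063232422), 29.15389060974121) ((366.4873352050781, 188.51182556152344), (56.334068298339844, 58.22052001953125), 125.41381072998047)
382 187.98 [16, 16]
383 187.83 [14, 16]
384 187.7 [15, 15]
385 187.44 [15, 15]
386 187.3 [15, 14]
387 187.37 [15, 13]
388 187.39 [15, 13]
389 187.44 [15, 12]
390 187.62 [14, 10]
391 187.77 [8]
392 187.91 [7]
mark px [390.98245504 187.25465686][ WARN:0@9.796] global loadsave.cpp:1063 imwrite_ Unsupported depth image for selected encoder is fallbacked to CV_8U.
```

View pics/f2.png

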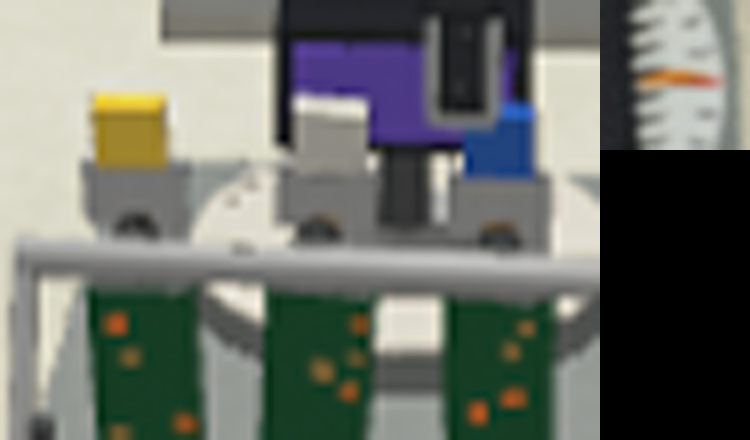

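All three boards are seated the same way. The pointer (orange, v≈187.4 at col 386) still sits about 3 mm anticlockwise of the red line (v≈188), too close to the limit. I'll go back to the knob for about 8° more.

```bash
python3 -c "
from h import *
knob();goto(.4635,-.331,.2,-70)"
python3 -m jog '[{"fingers":0.05,"x":-0.0084,"y":0.0582,"z":0,"rx":0,"ry":0,"rz":0},{"fingers":0.05,"x":-0.0084,"y":0.0582,"z":0,"rx":0,"ry":0,"rz":0},{"fingers":0.05,"x":-0.0084,"y":0.0582,"z":0,"rx":0,"ry":0,"rz":0},{"fingers":0.05,"x":-0.0084,"y":0.0582,"z":0,"rx":0,"ry":0,"rz":0},{"fingers":0.05,"x":-0.0084,"y":0.0582,"z":0,"rx":0,"ry":0,"rz":0},{"fingers":0.05,"x":-0.0084,"y":0.0582,"z":0,"rx":0,"ry":0,"rz":0},{"fingers":0.05,"x":-0.0084,"y":0.0582,"z":0,"rx":0,"ry":0,"rz":0},{"fingers":0.05,"x":-0.0084,"y":0.0582,"z":0,"rx":0,"ry":0,"rz":0}]' 40 | grep tcp
python3 -m jog '[{"fingers":0.05,"x":-0.0084,"y":0.0582,"z":0,"rx":0,"ry":0,"rz":0},{"fingers":0.05,"x":0,"y":0,"z":0,"rx":0,"ry":0,"rz":10},{"fingers":0.05,"x":0,"y":0,"z":0,"rx":0,"ry":0,"rz":10},{"fingers":0.05,"x":0,"y":0,"z":0,"rx":0,"ry":0,"rz":10},{"fingers":0.05,"x":0,"y":0,"z":0,"rx":0,"ry":0,"rz":10},{"fingers":0.05,"x":0,"y":0,"z":0,"rx":0,"ry":0,"rz":10},{"fingers":0.05,"x":0,"y":0,"z":0,"rx":0,"ry":0,"rz":10},{"fingers":0.05,"x":0,"y":0,"z":0,"rx":0,"ry":0,"rz":9}]' | grep tcp
python3 -m jog '[{"fingers":0.05,"x":0,"y":0,"z":0,"rx":0,"ry":0,"rz":0},{"fingers":0.05,"x":0,"y":0,"z":0,"rx":0,"ry":0,"rz":0}]' | grep tcp
python3 -c "
from h import *
goto(.4635,-.331,.08,-69)"
```

```text
knob ((462.1817321777344, -331.938232421875), (13.567111015319824, 40.35219955444336), 19.118207931518555) [ 0.462  -0.3296  0.1003] svd ang 111.35363891018328 66
t62.30 tcp [0.5387 0.1951 0.3324] yaw -0.1 w 0.0320 shift [-0.0742  0.5262  0.1325] F [ 0.4 -1.2 -0. ] q7 -2.07
 turn [-0.   -0.   69.89]
tcp_pos: [0.4702, -0.2722, 0.3328]
tcp_pos: [0.4622, -0.3285, 0.3325]
tcp_pos: [0.4622, -0.3285, 0.3325]
t64.55 tcp [ 0.4622 -0.3285  0.3325] yaw -68.9 w 0.0500 shift [ 0.0028 -0.0004  0.2525] F [ 0.2 -0.4 -0.6] q7 -2.19
 turn [-0.   -0.    0.07]
```

```bash
cat >> h.py <<'E'
def ptr(n=6):
    t=np.mean([r.grab_frame('top')[0].astype(float) for _ in range(n)],0)
    # orange-only weight: high R-B with green well above blue
    out=[]
    for c in range(380,394):
        s=t[178:198,c];o=np.clip((s[:,1]-s[:,2])-np.median(s[:,1]-s[:,2])-8,0,None);rd=np.clip((s[:,0]-s[:,1])-np.median(s[:,0]-s[:,1])-8,0,None)
        f=lambda w:round(float((w*np.arange(178,198)).sum()/w.sum()),2) if w.sum()>15 else None
        out.append((c,f(o),f(rd)))
    print(out)
E
python3 -m jog '[{"fingers":0.05,"x":0.0025,"y":0,"z":0.05,"rx":0,"ry":0,"rz":0},{"fingers":0.05,"x":0,"y":0,"z":0.05,"rx":0,"ry":0,"rz":0},{"fingers":0.05,"x":0,"y":0,"z":0.05,"rx":0,"ry":0,"rz":0},{"fingers":0.05,"x":0,"y":0,"z":0.05,"rx":0,"ry":0,"rz":0},{"fingers":0.05,"x":0,"y":0,"z":0.05,"rx":0,"ry":0,"rz":0},{"fingers":0.05,"x":0,"y":0,"z":0,"rx":0,"ry":0,"rz":0},{"fingers":0.05,"x":0,"y":0,"z":0,"rx":0,"ry":0,"rz":0}]' | grep tcp
python3 -c "
from h import *
ptr()"
python3 -m jog '[{"fingers":0.0,"x":0,"y":0,"z":0,"rx":0,"ry":0,"rz":0},{"fingers":0.0,"x":0,"y":0,"z":0,"rx":0,"ry":0,"rz":0},{"fingers":0.0,"x":0,"y":0,"z":0,"rx":0,"ry":0,"rz":0},{"fingers":0.0,"x":0,"y":0,"z":0,"rx":0,"ry":0,"rz":0},{"fingers":0.0,"x":0,"y":0,"z":0,"rx":0,"ry":0,"rz":4},{"fingers":0.0,"x":0,"y":0,"z":0,"rx":0,"ry":0,"rz":4},{"fingers":0.0,"x":0,"y":0,"z":0,"rx":0,"ry":0,"rz":0},{"fingers":0.0,"x":0,"y":0,"z":0,"rx":0,"ry":0,"rz":0}]' 60
python3 -c "
from h import *
ptr();goto(.4635,-.331,.08,-77)"
```

```text
tcp_pos: [0.4639, -0.3318, 0.0841]
[(380, None, None), (381, 188.32, 188.01), (382, 188.04, 187.93), (383, 187.92, 187.82), (384, 187.75, 187.61), (385, 187.49, 187.42), (386, 187.31, 187.37), (387, 187.3, 187.46), (388, 187.3, 187.51), (389, 187.28, 187.57), (390, 187.26, 187.78), (391, 187.34, 187.95), (392, 187.44, 188.03), (393, None, 188.12)]
clock: 66.72
tcp_pos: [0.4651, -0.33, 0.0831]
orientation: [-2.457, 1.955, -0.003]
contact_force: [4.8, 4.4, 3.3]
grip_width: 0.0125
gripper_force: 61.2
[(380, None, None), (381, 188.37, 188.37), (382, 188.18, 188.06), (383, 187.94, 187.91), (384, 187.81, 187.77), (385, 187.76, 187.71), (386, 187.76, 187.77), (387, 187.76, 187.87), (388, 187.79, 187.89), (389, 187.84, 187.96), (390, 187.87, 187.99), (391, 187.83, 188.0), (392, 187.8, 188.07), (393, None, 188.14)]
t67.03 tcp [ 0.4652 -0.33    0.0831] yaw -77.0 w 0.0128 shift [0.0006 0.0018 0.0031] F [4.7 4.1 3.8] q7 -2.20
 turn [-0.17 -0.02 -0.03]
```

The pointer is now within about 0.6 mm of the line. I'll add 2°, release, raise, and do a last check.

```bash
python3 -m jog '[{"fingers":0.0,"x":0,"y":0,"z":0,"rx":0,"ry":0,"rz":2},{"fingers":0.0,"x":0,"y":0,"z":0,"rx":0,"ry":0,"rz":0},{"fingers":0.05,"x":0,"y":0,"z":0,"rx":0,"ry":0,"rz":0},{"fingers":0.05,"x":0,"y":0,"z":0,"rx":0,"ry":0,"rz":0},{"fingers":0.05,"x":0,"y":0,"z":-0.03,"rx":0,"ry":0,"rz":0},{"fingers":0.05,"x":0,"y":0,"z":-0.05,"rx":0,"ry":0,"rz":0},{"fingers":0.05,"x":0,"y":0,"z":-0.05,"rx":0,"ry":0,"rz":0},{"fingers":0.05,"x":0,"y":0,"z":0,"rx":0,"ry":0,"rz":0}]'
python3 -c "
from h import *
ptr();coats(2)
r.grab_frame('side')
for n in('grip1','sleeve'):print(n,[np.round(a['xyz'],3).tolist() for a in r.landmark_of(n,'side')[:4]])
print(r.get_obs()['contact_force'],r.get_obs()['clock'])"
```

```text
clock: 68.03
tcp_pos: [0.4644, -0.333, 0.2163]
orientation: [-2.42, 2.001, -0.011]
contact_force: [0.1, 0.3, 0.0]
grip_width: 0.0501
gripper_force: 0.0
[(380, None, None), (381, 188.38, 188.36), (382, 188.26, 188.06), (383, 187.97, 187.92), (384, 187.92, 187.86), (385, 187.94, 187.91), (386, 188.08, 188.02), (387, 188.21, 188.18), (388, 188.24, 188.2), (389, 188.12, 188.11), (390, 187.96, 188.02), (391, 187.92, 188.02), (392, 187.84, 188.15), (393, None, 188.21)]
coat: low edge z 0.0338 mid x 0.6782 tilt deg (top to +x) -3.0
coat: low edge z 0.0318 mid x 0.6096 tilt deg (top to +x) -2.2
coat: low edge z 0.0321 mid x 0.5384 tilt deg (top to +x) 0.9
grip1 [[0.605, -0.075, 0.176], [0.537, -0.072, 0.18], [0.682, -0.073, 0.178]]
sleeve [[0.426, -0.045, 0.14], [0.732, 0.256, -0.003]]
[0.59315348 0.12558809 0.45281708] 68.575
```

The pointer lies over the line, the boards hang at rest and the frame is open. Handing in.

```bash
python3 -c "
from bench import r
print(r.hand_in())"
```

```text
the job is handed in; nothing more can be done
None
```

I handed the job in at about 69 s. The last camera checks showed the frame open on its stop, the yellow, white and blue boards seated on pins 1, 2 and 3, and the pointer over the red line. No verdict came back. The white board was knocked about 15° in the grip during its first try but went on after a correction.

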